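# Put each lens into its own hard case at the camera repair bench

### The arm

A 7-joint arm with a two-finger parallel gripper is mounted at the origin on the work surface. World frame = base frame: x ahead of the robot, y to its left, z up, the work surface at z = 0. Lengths are in mm, angles in rad, forces in N, time in s.
With the tool pointing down it reaches from about 400 to 875 mm from the base axis. Payload 4.4 kg.
Tool frame: the origin (TCP) lies midway between the tips of the shut fingers; the grasp point (between the pads) lies 19 mm behind it; x points along the fingers, z is the direction in which the jaws open and shut, and the axes are right-handed (so a half turn about x gives the same grasp; the last joint's range is limited). The gripper opens to 85 mm and grips with 20 to 120 N. Pads are 22 mm wide; open, the fingers measure 114 mm over their backs; the gripper's body (76 mm by 85 mm) begins 54 mm behind the grasp point. The pads swing forward as they close: fully open they stand 13 mm farther back than shut.
Start: joints at [-1.334, 0.628, 0.038, 1.517, -0.027, 0.996, -0.02], TCP at [193.802, 620.45, 231.313] pointing down, gripper open.
Joint ranges: [-3.06, 3.06], [-0.37, 2.12], [-1.25, 1.32], [0.18, 2.47], [-1.1, 4.24], [0.23, 1.98], [-2.94, 2.94]. Speed limits (rad/s): [2.57, 2.57, 3.14, 3.14, 3.14, 3.14, 3.14].

### API

Orientations are given as [roll, pitch, yaw] about the fixed x, y, z axes, in that order (R = Rz(yaw) Ry(pitch) Rx(roll)).
In Python, from cell import ctrl gives the robot as it stands. The module is installed in compiled form; this text tells all that it offers.
- The arm moves only by the tool servo_tool, never from a script. Its argument "rows" is a list of rows, each an object of numbers: "dx", "dy", "dz": the shift along the tool's x, y, z in units of 750 mm (1.0 is 750 mm); "wx", "wy", "wz": the turn, a rotation vector about the tool's x, y, z in units of 6 degrees (1.0 is 6 degrees); "fingers": the closure, from 0 (fully open) to 1 (shut). In form: [{"dx": .., "dy": .., "dz": .., "wx": .., "wy": .., "wz": .., "fingers": ..}, ...]. A call has 1 to 5 rows; each row shifts and turns the commanded pose from where the row before left it, along the tool's axes as they then stand; what a row does not reach is not made up. A row lasts 1/8 s, in which the tool goes at most 62.5 mm and 10.7 degrees, less where a joint would pass 70% of its speed; a pose out of reach is approached as far as the arm can. A call with a number of a shift or a turn outside -1 to 1 is refused whole. A call with a gripper value outside its range is refused whole. The fingers move at their own pace and stop on an object; the grip force is fixed at half the most. Time passes only in rows, so rows that do not move let the fingers close. It gives the time, the measured TCP pose, the force and the opening at its end, in the units of the state.
- ctrl.read_state(): the state, without advancing time (a new reading comes with each control period).
- ctrl.get_image(name): name is "scene" or "side" or "wrist"; returns the picture (420x560x3 uint8, red, green, blue); there is no depth.
- ctrl.camera_info(name): a dict with "fovy" (degrees; the focal length in pixels is half the picture's height over the tangent of half this angle, whatever the lens; pixels are square), "cx", "cy" (the principal point, pixels), "R" (3x3) and "t" (3): a world point X has camera coordinates R X + t. Camera axes: x right, y down, z forward; pixel columns grow to the right and rows downward; lengths in mm; the calibration is good to about 2 mm. A picture is of the moment at which its call begins: read the wrist's pose just before it. camera_info takes no time and is no camera call; for the wrist camera it gives the pose at the moment of the call.
- ctrl.finish_job(): hands the job in, once; it reports no verdict.
Trained networks look in the newest picture that a camera, given by its name, has taken for a name from the list of things; names that differ only in an ending like _2 or _b are one class to them, and where a whole thing is asked for, a point or a joint stands for the part that bears it (a point fixed in the world has none). Each returns a list of dicts, best first, with "conf" (0 to 1); they miss things now and then, are a little off and sometimes report something else, mostly with a low value. They report only what shows in the picture. A call takes as long as a camera call. They do not tell look-alikes from the thing itself.
- ctrl.search_frame(label, camera): "extent" ([centre column, centre row, width, height] in pixels, round what is visible of it).
- ctrl.silhouettes(label, camera): "region" (420x560 bool, what is visible of it) and "extent" ([centre column, centre row, width, height] in pixels, round what is visible of it).
- ctrl.mark_of(label, camera): "point" ([column, row] in pixels: a listed point, or the origin of a listed thing).
The state is a dict: "clock": time; "qpos": joint angles; "qd": joint speeds; "tau": joint torques, N m; "eef_pos": TCP position; "tool_rot": TCP orientation; "force": force on the tool from outside, world axes, zero at the start; "torque": the same for the moment, N m; "width": finger opening in mm.
Only numpy, scipy, OpenCV 4.12 (cv2) and the standard library are available. Lean on these libraries where they do the work, as an engineer would, in place of code of your own. Each camera call takes 0.05 s, during which the arm holds its last target.

### The job

Four finished lenses stand about on the camera repair bench: put each one, glass up as it stands now, right down into the open hard case made for it, matching both width and length - narrow cases are for narrow lenses, low cases for short lenses. Set the lenses down gently without dropping or toppling them, and leave the cases, the camera and the bottle of cleaner standing where they are.

Things in the scene. Friction and masses are not known exactly. Their poses are not given: they have to be found in the camera images.
- lens_narrow_short_mid (a point): The narrow, short lens (small prime lens): a black cylinder standing upright on its grey rear cap, dark glass facing up. 48 mm in diameter (the lowest 12 mm a little less), 66 mm high; can be gripped anywhere on its upper part. 160 to 420 g by size. The point is its centre, 33 mm above its underside; z runs up towards the glass.
- lens_narrow_tall_mid (a point): The narrow, tall lens (slim telephoto lens): a black cylinder standing upright on its grey rear cap, dark glass facing up. 48 mm in diameter (the lowest 12 mm a little less), 94 mm high; can be gripped anywhere on its upper part. 160 to 420 g by size. The point is its centre, 47 mm above its underside; z runs up towards the glass.
- lens_wide_short_mid (a point): The wide, short lens (wide-angle lens): a black cylinder standing upright on its grey rear cap, dark glass facing up. 66 mm in diameter (the lowest 12 mm a little less), 66 mm high; can be gripped anywhere on its upper part. 160 to 420 g by size. The point is its centre, 33 mm above its underside; z runs up towards the glass.
- lens_wide_tall_mid (a point): The wide, tall lens (large zoom lens): a black cylinder standing upright on its grey rear cap, dark glass facing up. 66 mm in diameter (the lowest 12 mm a little less), 94 mm high; can be gripped anywhere on its upper part. 160 to 420 g by size. The point is its centre, 47 mm above its underside; z runs up towards the glass.
- case_narrow_short: Open lower half of the hard case for the narrow, short lens: a loose round dark-grey cup with pale grey lining and a small steel catch, mouth up, inner diameter 66 mm, wall 5 mm (outer 76 mm), 26 mm high, flat inner floor 4 mm above its underside, so that the lens stands well out of it. Origin: centre of its underside; z up.
- case_narrow_tall: Open lower half of the hard case for the narrow, tall lens: a loose round dark-grey cup with pale grey lining and a small steel catch, mouth up, inner diameter 66 mm, wall 5 mm (outer 76 mm), 55 mm high, flat inner floor 4 mm above its underside, so that the lens stands well out of it. Origin: centre of its underside; z up.
- case_wide_short: Open lower half of the hard case for the wide, short lens: a loose round dark-grey cup with pale grey lining and a small steel catch, mouth up, inner diameter 84 mm, wall 5 mm (outer 94 mm), 26 mm high, flat inner floor 4 mm above its underside, so that the lens stands well out of it. Origin: centre of its underside; z up.
- case_wide_tall: Open lower half of the hard case for the wide, tall lens: a loose round dark-grey cup with pale grey lining and a small steel catch, mouth up, inner diameter 84 mm, wall 5 mm (outer 94 mm), 55 mm high, flat inner floor 4 mm above its underside, so that the lens stands well out of it. Origin: centre of its underside; z up.
- camera_mid (a point): Black camera body without a lens, standing upright: 130 mm wide (its y axis), 40 mm deep (70 mm with hand grip and mount), 88 mm high. Not to be moved. The point is in the middle of its main block, 35 mm above the bench.
- cleaner_mid (a point): Small closed amber bottle of lens cleaner, 42 mm in diameter, 90 mm high, standing upright. Not to be moved. The point is its centre, 45 mm above the bench.
Mind the look-alikes: they are no part of the job. What is shaped like the case_narrow_short but pink or purple is not meant.

How it is judged:
By the outcome, as a careful person would: the job done as asked, in the order asked, and still so for the second after the job is handed in, with the robot touching nothing.
It also fails if it takes over 99 s, if anything falls off the work surface, if the arm or the gripper's body presses on something with over 40 N, if the wrist force passes 120 N, or if a joint passes its speed limit or range.

## Working session

There is one attempt and no reset: what is moved stays moved. The work goes in short steps, Python scripts to look and compute and a tool call to move; the robot and the scene stay as the last step left them, time stands still between calls to the robot, and variables do not carry over. Pictures are saved under pics/ and viewed, and the job is handed in when it is done.

Besides the shell and the picture viewer there is one more tool, called after "Call:" by a JSON object that holds its "method" and its "body", one argument or row to a line. servo_tool: Moves the arm, as the interface text tells. Its arguments: {"type":"object","properties":{"rows":{"type":"array"}},"required":["rows"]}

```bash
mkdir -p pics; python3 - <<'E'
from cell import ctrl
import cv2
s=ctrl.read_state();print({k:s[k] for k in ['clock','eef_pos','tool_rot','width','force']})
for n in ['scene','side','wrist']:
    im=ctrl.get_image(n);cv2.imwrite(f'pics/{n}0.png',im[:,:,::-1])
    i=ctrl.camera_info(n);print(n,i)
E
```

```text
{'clock': 0.0, 'eef_pos': array([193.57399928, 619.83893088, 230.37972517]), 'tool_rot': array([ 3.12928607,  1.56886344, -1.88590414]), 'width': 85.34990610692958, 'force': array([0.30634149, 0.83816545, 0.24515726])}
scene {'fovy': 43.548891562187436, 'cx': 278.2833557322598, 'cy': 206.12840532124042, 'R': array([[-0.67987959,  0.73325239, -0.01023138],
       [ 0.55549795,  0.50585519, -0.6599489 ],
       [-0.47873351, -0.4543693 , -0.75124082]]), 't': array([ 275.30713257, -203.12841374, 1585.38357498])}
side {'fovy': 57.5133398272251, 'cx': 274.92427864294115, 'cy': 213.25555493784955, 'R': array([[ 0.88647724, -0.46261213, -0.01217094],
       [-0.28311264, -0.52133317, -0.80502109],
       [ 0.3660674 ,  0.71707862, -0.59312133]]), 't': array([-403.51630681,  175.72866591,  795.98229367])}
wrist {'fovy': 71.93360647095209, 'cx': 278.89267645834906, 'cy': 211.0259225781245, 'R': array([[ 0.29857755,  0.95438312, -0.00207391],
       [ 0.90380454, -0.28205473,  0.32184232],
       [ 0.30657592, -0.0979693 , -0.94679101]]), 't': array([-649.61437832,  -42.76551276,  380.98597778])}
```

View pics/scene0.png

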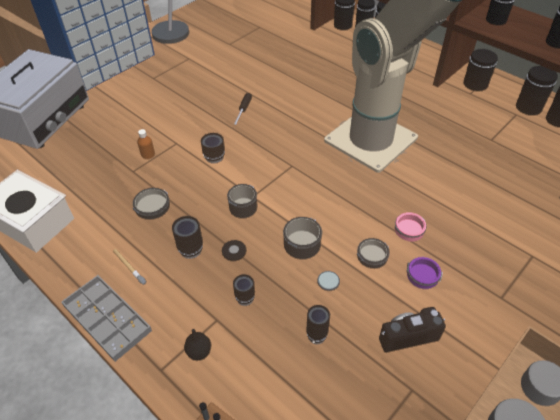

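View pics/side0.png

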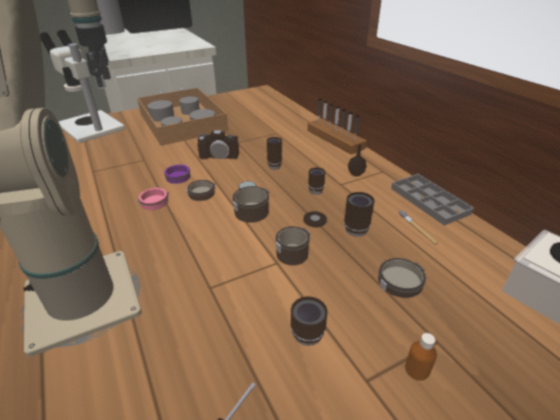

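View pics/wrist0.png

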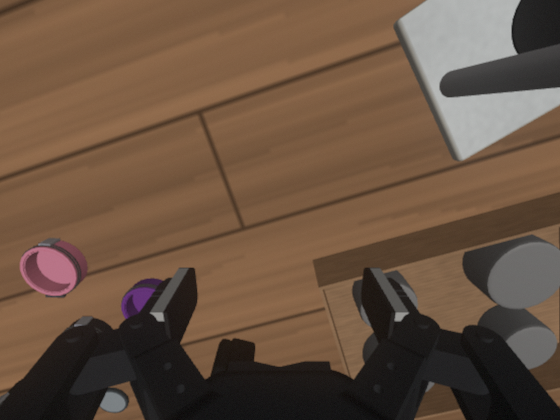

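```bash
cat > h.py <<'E'
import numpy as np, cv2
from cell import ctrl
from scipy.spatial.transform import Rotation as Rn
def K(i):
    f=210/np.tan(np.radians(i['fovy']/2)); return f
def proj(i,X):
    c=i['R']@np.asarray(X,float)+i['t']; f=K(i); return np.array([f*c[0]/c[2]+i['cx'],f*c[1]/c[2]+i['cy']])
def onz(i,p,z):
    d=np.array([(p[0]-i['cx'])/K(i),(p[1]-i['cy'])/K(i),1]); d=i['R'].T@d; o=-i['R'].T@i['t']
    return o+d*(z-o[2])/d[2]
Z={'lens_narrow_short_mid':33,'lens_narrow_tall_mid':47,'lens_wide_short_mid':33,'lens_wide_tall_mid':47,'case_narrow_short':0,'case_narrow_tall':0,'case_wide_short':0,'case_wide_tall':0,'camera_mid':35,'cleaner_mid':45}
def tool():
    s=ctrl.read_state(); return s['eef_pos'],Rn.from_euler('xyz',s['tool_rot']).as_matrix()
E
python3 - <<'E'
from h import *
for n in ['scene','side']:
    i=ctrl.camera_info(n); ctrl.get_image(n)
    for k,z in Z.items():
        print(n,k,[(d['point'][0].round(0) if hasattr(d['point'][0],'round') else d['point'][0],round(float(d['point'][1])),round(d['conf'],2),onz(i,d['point'],z)[:2].round(0).tolist()) for d in ctrl.mark_of(k,n)[:4]])
print(tool())
E
```

```text
scene lens_narrow_short_mid [(241.9, 292, 0.67, [652.0, 117.0])]
scene lens_narrow_tall_mid [(314.9, 323, 0.79, [606.0, 294.0])]
scene lens_wide_short_mid [(210.9, 150, 0.95, [378.0, -289.0])]
scene lens_wide_tall_mid [(187.2, 240, 0.95, [643.0, -81.0])]
scene case_narrow_short [(369.9, 255, 0.89, [349.0, 257.0]), (422.6, 276, 0.89, [315.0, 388.0]), (406.5, 230, 0.63, [220.0, 279.0])]
scene case_narrow_tall [(243.3, 209, 0.58, [454.0, -82.0])]
scene case_wide_short [(152.6, 208, 0.86, [615.0, -265.0])]
scene case_wide_tall [(304.1, 244, 0.66, [434.0, 116.0])]
scene camera_mid []
scene cleaner_mid [(143.4, 143, 0.83, [496.0, -445.0]), (186.2, 241, 0.73, [647.0, -81.0]), (154.2, 206, 0.47, [626.0, -231.0])]
side lens_narrow_short_mid [(291.1, 258, 0.62, [427.0, -132.0]), (315.6, 181, 0.58, [645.0, 112.0]), (215.4, 148, 0.32, [467.0, 449.0])]
side lens_narrow_tall_mid []
side lens_wide_short_mid [(309.0, 322, 0.65, [371.0, -296.0])]
side lens_wide_tall_mid [(356.4, 215, 0.73, [634.0, -89.0])]
side case_narrow_short [(199.6, 193, 0.86, [345.0, 260.0]), (306.7, 323, 0.57, [381.0, -275.0]), (153.9, 200, 0.56, [219.0, 287.0])]
side case_narrow_tall [(292.1, 257, 0.9, [448.0, -99.0])]
side case_wide_short [(399.3, 280, 0.72, [615.0, -273.0]), (273.7, 154, 0.65, [646.0, 375.0])]
side case_wide_tall [(251.0, 212, 0.93, [438.0, 107.0])]
side camera_mid [(217.6, 147, 0.8, [475.0, 448.0]), (199.4, 192, 0.66, [333.0, 213.0])]
side cleaner_mid [(420.8, 357, 0.9, [491.0, -450.0])]
(array([193.80238279, 620.44567727, 231.28983455]), array([[-5.20913592e-05, -9.54495762e-01,  2.98224476e-01],
       [-2.15235918e-05,  2.98224478e-01,  9.54495762e-01],
       [-9.99999998e-01,  4.33021197e-05, -3.60790955e-05]]))
```

```bash
cat > fit.py <<'E'
from h import *
from scipy.optimize import minimize
G={'lens_narrow_short_mid':(24,66,652,117),'lens_narrow_tall_mid':(24,94,606,294),'lens_wide_short_mid':(33,66,375,-292),'lens_wide_tall_mid':(33,94,640,-84),'case_narrow_short':(38,26,347,258),'case_narrow_tall':(38,55,451,-90),'case_wide_short':(47,26,615,-269),'case_wide_tall':(47,55,436,112)}
def mask(i,r,h,x,y,z0=0):
    a=np.linspace(0,2*np.pi,40); P=[proj(i,(x+r*np.cos(t),y+r*np.sin(t),z)) for t in a for z in (z0,z0+h)]
    H=cv2.convexHull((np.array(P)*16).astype(np.int32)); m=np.zeros((420,560),np.uint8); cv2.fillConvexPoly(m,H,255,cv2.LINE_AA,4); return m/255.
if __name__=='__main__':
    for n in ['scene','side']:
        i=ctrl.camera_info(n); im=ctrl.get_image(n).copy()
        for k,(r,h,x,y) in G.items():
            g=mask(i,r,h,x,y)
            best=None
            for d in ctrl.silhouettes(k,n):
                R=d['region'].astype(float); iou=np.minimum(R,g).sum()/np.maximum(R,g).sum()
                if best is None or iou>best[0]: best=(iou,R)
            if best is None or best[0]<.2: print(n,k,'none'); continue
            f=lambda p:-np.minimum(best[1],mask(i,r,h,*p)).sum()/np.maximum(best[1],mask(i,r,h,*p)).sum()
            o=minimize(f,[x,y],method='Nelder-Mead',options=dict(initial_simplex=[[x,y],[x+12,y],[x,y+12]],xatol=.1))
            print(n,k,o.x.round(1),round(-o.fun,3))
            c=cv2.findContours((mask(i,r,h,*o.x)>.5).astype(np.uint8),0,1)[0]; cv2.drawContours(im,c,-1,(0,255,0),1)
        y0,x0=(100,100) if n=='scene' else (100,130)
        cv2.imwrite(f'pics/fit_{n}.png',cv2.resize(im[y0:y0+260,x0:x0+360],None,fx=2.2,fy=2.2)[:,:,::-1])
E
python3 fit.py
```

```text
scene lens_narrow_short_mid [645.1 116.6] 0.866
scene lens_narrow_tall_mid [603.2 298.1] 0.823
scene lens_wide_short_mid [ 364.5 -293.8] 0.82
scene lens_wide_tall_mid [635.1 -87.6] 0.895
scene case_narrow_short [346.8 262.4] 0.912
scene case_narrow_tall [449.9 -86.3] 0.876
scene case_wide_short [ 614.3 -269.8] 0.868
scene case_wide_tall [436.9 110.2] 0.927
side lens_narrow_short_mid [649.6 117.8] 0.819
side lens_narrow_tall_mid [606.5 298.3] 0.861
side lens_wide_short_mid none
side lens_wide_tall_mid [642.4 -83.2] 0.874
side case_narrow_short [347.2 258.3] 0.866
side case_narrow_tall [451.9 -89.9] 0.91
side case_wide_short [ 613.6 -274.3] 0.951
side case_wide_tall [438.4 107.8] 0.91
```

View pics/fit_scene.png

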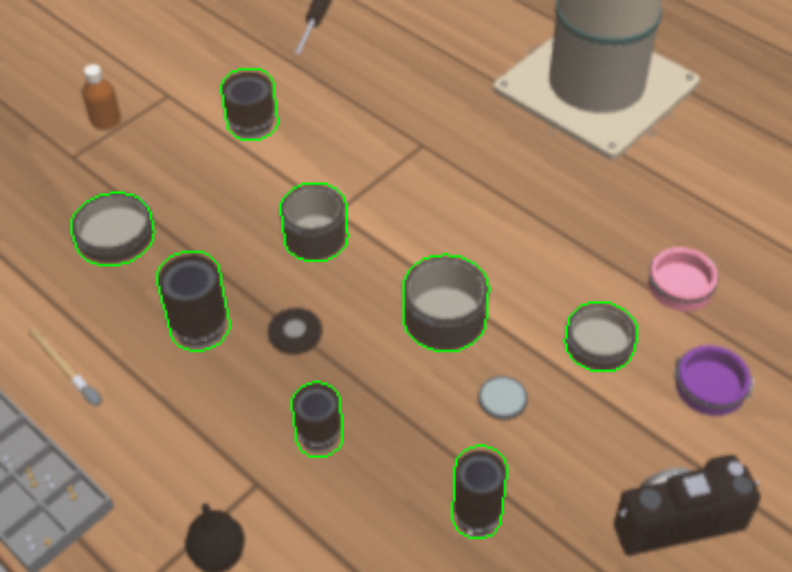

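View pics/fit_side.png

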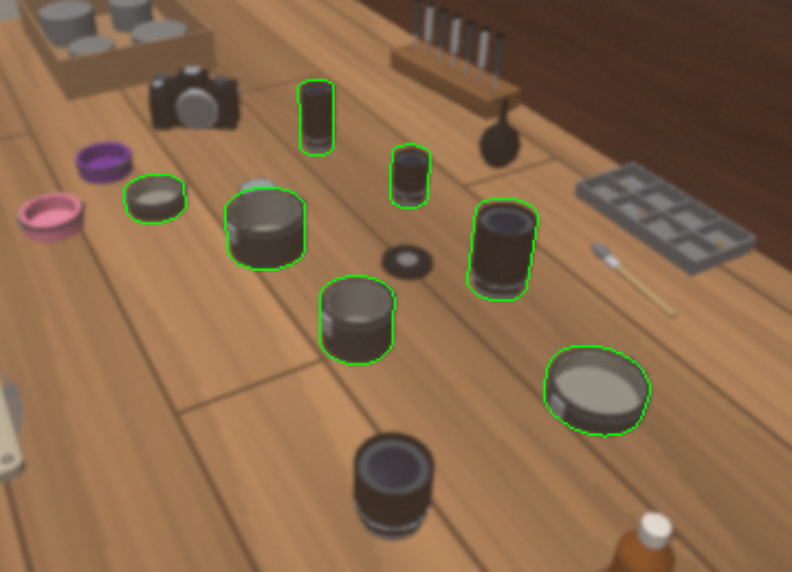

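```bash
cat >> h.py <<'E'
def plan(tgt,n,yawdeg=None,p=None,R=None):
    """rows to target: tool x down, tool z along world yaw"""
    p0,R0=tool(); p=p0 if p is None else p; R=R0 if R is None else R
    if yawdeg is None: Rt=R
    else:
        a=np.radians(yawdeg); z=np.array([np.cos(a),np.sin(a),0]); x=np.array([0,0,-1.]); Rt=np.c_[x,np.cross(z,x),z]
    rv=Rn.from_matrix(R.T@Rt).as_rotvec()
    st=(np.array(tgt)-p)/n
    for k in range(n):
        d=R@np.zeros(3)+R.T@st/750; w=np.degrees(rv)/n/6
        print(k,'d',d.round(4).tolist(),'w',w.round(3).tolist()); R=R@Rn.from_rotvec(rv/n).as_matrix()
E
python3 -c "
from h import *
plan((605,298,200),15,0)"
```

```text
0 d [0.0028, -0.0434, -0.0165] w [0.807, 0.0, -0.0]
1 d [0.0028, -0.0447, -0.0127] w [0.807, 0.0, -0.0]
2 d [0.0028, -0.0456, -0.0089] w [0.807, 0.0, -0.0]
3 d [0.0028, -0.0462, -0.005] w [0.807, 0.0, -0.0]
4 d [0.0028, -0.0464, -0.0011] w [0.807, 0.0, -0.0]
5 d [0.0028, -0.0464, 0.0028] w [0.807, 0.0, -0.0]
6 d [0.0028, -0.046, 0.0067] w [0.807, 0.0, -0.0]
7 d [0.0028, -0.0452, 0.0106] w [0.807, 0.0, -0.0]
8 d [0.0028, -0.0442, 0.0143] w [0.807, 0.0, -0.0]
9 d [0.0028, -0.0428, 0.018] w [0.807, 0.0, -0.0]
10 d [0.0028, -0.0411, 0.0216] w [0.807, 0.0, -0.0]
11 d [0.0028, -0.0392, 0.025] w [0.807, 0.0, -0.0]
12 d [0.0028, -0.0369, 0.0282] w [0.807, 0.0, -0.0]
13 d [0.0028, -0.0344, 0.0312] w [0.807, 0.0, -0.0]
14 d [0.0028, -0.0316, 0.034] w [0.807, 0.0, -0.0]
```

Call:
{"method": "servo_tool", "body": {
  "rows": [
    {"dx":0.003,"dy":-0.043,"dz":-0.016,"wx":0.807},
    {"dx":0.003,"dy":-0.045,"dz":-0.013,"wx":0.807},
    {"dx":0.003,"dy":-0.046,"dz":-0.009,"wx":0.807},
    {"dx":0.003,"dy":-0.046,"dz":-0.005,"wx":0.807},
    {"dx":0.003,"dy":-0.046,"dz":-0.001,"wx":0.807}
  ]
}}

```text
schema error: expected keys dx, dy, dz, wx, wy, wz, fingers
```

Call:
{"method": "servo_tool", "body": {
  "rows": [
    {"dx":0.003,"dy":-0.046,"dz":0.003,"wx":0.807},
    {"dx":0.003,"dy":-0.046,"dz":0.007,"wx":0.807},
    {"dx":0.003,"dy":-0.045,"dz":0.011,"wx":0.807},
    {"dx":0.003,"dy":-0.044,"dz":0.014,"wx":0.807},
    {"dx":0.003,"dy":-0.043,"dz":0.018,"wx":0.807}
  ]
}}

```text
schema error: expected keys dx, dy, dz, wx, wy, wz, fingers
```

Call:
{"method": "servo_tool", "body": {
  "rows": [
    {"dx":0.003,"dy":-0.041,"dz":0.022,"wx":0.807},
    {"dx":0.003,"dy":-0.039,"dz":0.025,"wx":0.807},
    {"dx":0.003,"dy":-0.037,"dz":0.028,"wx":0.807},
    {"dx":0.003,"dy":-0.034,"dz":0.031,"wx":0.807},
    {"dx":0.003,"dy":-0.032,"dz":0.034,"wx":0.807}
  ]
}}

```text
schema error: expected keys dx, dy, dz, wx, wy, wz, fingers
```

Call:
{"method": "servo_tool", "body": {
  "rows": [
    {"dx":0.003,"dy":-0.043,"dz":-0.016,"wx":0.807,"wy":0,"wz":0,"fingers":0},
    {"dx":0.003,"dy":-0.045,"dz":-0.013,"wx":0.807,"wy":0,"wz":0,"fingers":0},
    {"dx":0.003,"dy":-0.046,"dz":-0.009,"wx":0.807,"wy":0,"wz":0,"fingers":0},
    {"dx":0.003,"dy":-0.046,"dz":-0.005,"wx":0.807,"wy":0,"wz":0,"fingers":0},
    {"dx":0.003,"dy":-0.046,"dz":-0.001,"wx":0.807,"wy":0,"wz":0,"fingers":0}
  ]
}}

```text
clock: 2.78
eef_pos: [332.9, 511.2, 220.1]
tool_rot: [-1.438, 1.57, -0.598]
force: [0.3, -0.5, 0.2]
width: 85.7
```

Call:
{"method": "servo_tool", "body": {
  "rows": [
    {"dx":0.003,"dy":-0.046,"dz":0.003,"wx":0.807,"wy":0,"wz":0,"fingers":0},
    {"dx":0.003,"dy":-0.046,"dz":0.007,"wx":0.807,"wy":0,"wz":0,"fingers":0},
    {"dx":0.003,"dy":-0.045,"dz":0.011,"wx":0.807,"wy":0,"wz":0,"fingers":0},
    {"dx":0.003,"dy":-0.044,"dz":0.014,"wx":0.807,"wy":0,"wz":0,"fingers":0},
    {"dx":0.003,"dy":-0.043,"dz":0.018,"wx":0.807,"wy":0,"wz":0,"fingers":0}
  ]
}}

```text
clock: 3.4
eef_pos: [469.5, 404.1, 208.9]
tool_rot: [-1.258, 1.57, -0.841]
force: [0.3, -0.1, 1.0]
width: 85.3
```

Call:
{"method": "servo_tool", "body": {
  "rows": [
    {"dx":0.003,"dy":-0.041,"dz":0.022,"wx":0.807,"wy":0,"wz":0,"fingers":0},
    {"dx":0.003,"dy":-0.039,"dz":0.025,"wx":0.807,"wy":0,"wz":0,"fingers":0},
    {"dx":0.003,"dy":-0.037,"dz":0.028,"wx":0.807,"wy":0,"wz":0,"fingers":0},
    {"dx":0.003,"dy":-0.034,"dz":0.031,"wx":0.807,"wy":0,"wz":0,"fingers":0},
    {"dx":0.003,"dy":-0.032,"dz":0.034,"wx":0.807,"wy":0,"wz":0,"fingers":0}
  ]
}}

```text
clock: 4.03
eef_pos: [606.1, 296.7, 197.6]
tool_rot: [-1.185, 1.57, -1.191]
force: [0.6, 0.6, -0.3]
width: 85.5
```

```bash
python3 - <<'E'
from h import *
print(ctrl.read_state()); print(tool()[1].round(3))
i=ctrl.camera_info('wrist'); print(i)
cv2.imwrite('pics/w1.png',ctrl.get_image('wrist')[:,:,::-1])
for k in Z:
  for d in ctrl.mark_of(k,'wrist')[:2]: print(k,d['point'],round(d['conf'],2),onz(i,d['point'],Z[k]).round(1))
E
```

```text
{'clock': 4.025, 'qpos': array([-0.69947929,  0.72571775,  0.36530899,  1.48254405, -0.28744858,
        0.98651356, -0.26449842]), 'qd': array([ 0.34364527,  0.21061836,  0.15679569, -0.33931146, -0.15712756,
        0.17772017, -0.19795933]), 'tau': array([ -1.35669429, -60.16943693,   6.07761338, -17.43851423,
         0.21903323,  -0.12206908,   0.21636613]), 'eef_pos': array([606.07994035, 296.74793211, 197.6047609 ]), 'tool_rot': array([-1.1854184,  1.5701638, -1.1907515]), 'force': array([ 0.59339481,  0.57433963, -0.26379327]), 'torque': array([-0.07533415, -0.00018755, -0.02297715]), 'width': 85.48718850391224}
[[ 0.     0.005  1.   ]
 [-0.001  1.    -0.005]
 [-1.    -0.001  0.   ]]
{'fovy': 71.93360647095209, 'cx': 278.89267645834906, 'cy': 211.0259225781245, 'R': array([[ 9.99983342e-01, -5.74801271e-03,  5.24826813e-04],
       [-5.60997155e-03, -9.46510943e-01,  3.22622943e-01],
       [-1.35768646e-03, -3.22620513e-01, -9.46527422e-01]]), 't': array([-605.56104247,  253.33099714,  445.27348877])}
lens_narrow_short_mid [314.2, 329.9] 0.7 [652.2 111.3  33. ]
lens_narrow_tall_mid [281.8, 193.3] 0.69 [610.3 299.7  47. ]
case_narrow_short [13.6, 108.3] 0.64 [314.1 385.9   0. ]
case_narrow_short [70.4, 212.7] 0.59 [347.8 263.4   0. ]
case_wide_tall [72.8, 211.6] 0.58 [351.2 264.8   0. ]
camera_mid [135.0, 29.3] 0.92 [476.2 452.8  35. ]
```

View pics/w1.png

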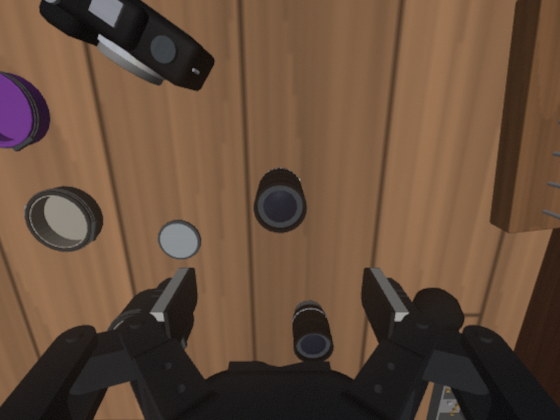

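```bash
cat > wf.py <<'E'
from fit import *
import sys
def wf(names,cam='wrist'):
    i=ctrl.camera_info(cam); im=ctrl.get_image(cam).copy()
    for k,z0 in names:
        r,h,x,y=G[k]; g=mask(i,r,h,x,y,z0); best=None
        for d in ctrl.silhouettes(k,cam):
            R=d['region'].astype(float); iou=np.minimum(R,g).sum()/np.maximum(R,g).sum()
            if best is None or iou>best[0]: best=(iou,R)
        if best is None or best[0]<.1: print(k,'none');continue
        f=lambda p:-np.minimum(best[1],mask(i,r,h,*p,z0)).sum()/np.maximum(best[1],mask(i,r,h,*p,z0)).sum()
        o=minimize(f,[x,y],method='Nelder-Mead',options=dict(initial_simplex=[[x,y],[x+12,y],[x,y+12]],xatol=.1))
        print(k,o.x.round(1),round(-o.fun,3))
        c=cv2.findContours((mask(i,r,h,*o.x,z0)>.5).astype(np.uint8),0,1)[0]; cv2.drawContours(im,c,-1,(0,255,0),1)
    return im
if __name__=='__main__':
    im=wf([(a,0) for a in sys.argv[2:]]); cv2.imwrite(sys.argv[1],im[:,:,::-1])
E
python3 - <<'E'
from wf import *
cv2.imwrite('pics/w1f.png',wf([('lens_narrow_tall_mid',0),('case_narrow_short',0)])[:,:,::-1])
i=ctrl.camera_info('wrist');print(onz(i,(280,206),94),tool()[0])
E
```

```text
lens_narrow_tall_mid [607.9 298.7] 0.89
case_narrow_short [350.2 260.2] 0.931
[606.73564224 303.71311029  94.        ] [604.60042823 299.56029858 197.61378481]
```

View pics/w1f.png

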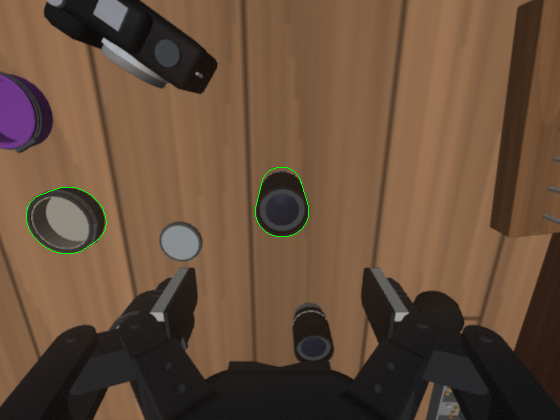

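Call:
{"method": "servo_tool", "body": {
  "rows": [
    {"dx":0.04,"dy":0,"dz":0.003,"wx":0,"wy":0,"wz":0,"fingers":0},
    {"dx":0.05,"dy":0,"dz":0,"wx":0,"wy":0,"wz":0,"fingers":0},
    {"dx":0.05,"dy":0,"dz":0,"wx":0,"wy":0,"wz":0,"fingers":0},
    {"dx":0.03,"dy":0,"dz":0,"wx":0,"wy":0,"wz":0,"fingers":0},
    {"dx":0.016,"dy":0,"dz":0,"wx":0,"wy":0,"wz":0,"fingers":0}
  ]
}}

```text
clock: 5.35
eef_pos: [606.4, 299.1, 56.6]
tool_rot: [-2.701, 1.569, -2.701]
force: [-0.3, -0.7, -0.1]
width: 84.8
```

Call:
{"method": "servo_tool", "body": {
  "rows": [
    {"dx":0,"dy":0,"dz":0,"wx":0,"wy":0,"wz":0,"fingers":0},
    {"dx":0,"dy":0,"dz":0,"wx":0,"wy":0,"wz":0,"fingers":1},
    {"dx":0,"dy":0,"dz":0,"wx":0,"wy":0,"wz":0,"fingers":1},
    {"dx":0,"dy":0,"dz":0,"wx":0,"wy":0,"wz":0,"fingers":1},
    {"dx":0,"dy":0,"dz":0,"wx":0,"wy":0,"wz":0,"fingers":1}
  ]
}}

```text
clock: 5.98
eef_pos: [607.6, 299.6, 59.4]
tool_rot: [0.639, 1.569, 0.639]
force: [-1.2, 0.0, 6.6]
width: 46.3
```

Call:
{"method": "servo_tool", "body": {
  "rows": [
    {"dx":0,"dy":0,"dz":0,"wx":0,"wy":0,"wz":0,"fingers":1},
    {"dx":0,"dy":0,"dz":0,"wx":0,"wy":0,"wz":0,"fingers":1}
  ]
}}

```text
clock: 6.22
eef_pos: [607.7, 299.6, 59.5]
tool_rot: [0.637, 1.569, 0.637]
force: [-1.7, -0.5, 6.5]
width: 46.8
```

```bash
python3 - <<'E'
from h import *
s=ctrl.read_state();print(s['eef_pos'],s['force'],s['width'],tool()[1].round(4))
for n in ['wrist','side']:cv2.imwrite(f'pics/g1{n}.png',ctrl.get_image(n)[:,:,::-1])
plan((607,299,180),4); 
E
```

```text
[607.67553469 299.58194022  59.46576363] [-1.6593002  -0.45010527  6.53149624] 46.80495879405111 [[ 1.4e-03 -4.0e-04  1.0e+00]
 [ 1.1e-03  1.0e+00  4.0e-04]
 [-1.0e+00  1.1e-03  1.4e-03]]
0 d [-0.0402, -0.0001, -0.0002] w [0.0, 0.0, 0.0]
1 d [-0.0402, -0.0001, -0.0002] w [0.0, 0.0, 0.0]
2 d [-0.0402, -0.0001, -0.0002] w [0.0, 0.0, 0.0]
3 d [-0.0402, -0.0001, -0.0002] w [0.0, 0.0, 0.0]
```

View pics/g1wrist.png

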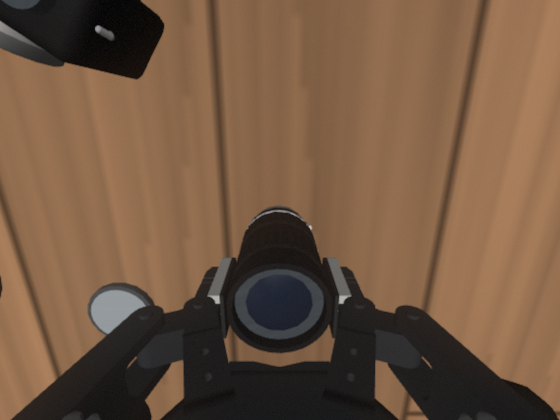

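Call:
{"method": "servo_tool", "body": {
  "rows": [
    {"dx":-0.02,"dy":0,"dz":0,"wx":0,"wy":0,"wz":0,"fingers":1},
    {"dx":-0.04,"dy":0,"dz":0,"wx":0,"wy":0,"wz":0,"fingers":1},
    {"dx":-0.05,"dy":0,"dz":0,"wx":0,"wy":0,"wz":0,"fingers":1},
    {"dx":-0.05,"dy":0,"dz":0,"wx":0,"wy":0,"wz":0,"fingers":1},
    {"dx":0,"dy":-0.02,"dz":-0.009,"wx":0,"wy":0,"wz":0,"fingers":1}
  ]
}}

```text
clock: 6.95
eef_pos: [602.6, 286.3, 182.3]
tool_rot: [0.524, 1.563, 0.527]
force: [0.7, -0.3, -4.0]
width: 46.6
```

Call:
{"method": "servo_tool", "body": {
  "rows": [
    {"dx":0,"dy":-0.054,"dz":-0.022,"wx":0,"wy":0,"wz":0,"fingers":1},
    {"dx":0,"dy":-0.054,"dz":-0.022,"wx":0,"wy":0,"wz":0,"fingers":1},
    {"dx":0,"dy":-0.054,"dz":-0.022,"wx":0,"wy":0,"wz":0,"fingers":1},
    {"dx":0,"dy":-0.054,"dz":-0.022,"wx":0,"wy":0,"wz":0,"fingers":1},
    {"dx":0,"dy":-0.054,"dz":-0.022,"wx":0,"wy":0,"wz":0,"fingers":1}
  ]
}}

```text
clock: 7.58
eef_pos: [517.3, 80.3, 178.7]
tool_rot: [0.079, 1.57, 0.079]
force: [0.5, -0.7, -2.8]
width: 46.9
```

Call:
{"method": "servo_tool", "body": {
  "rows": [
    {"dx":0,"dy":-0.054,"dz":-0.022,"wx":0,"wy":0,"wz":0,"fingers":1},
    {"dx":0,"dy":-0.054,"dz":-0.022,"wx":0,"wy":0,"wz":0,"fingers":1},
    {"dx":0,"dy":-0.054,"dz":-0.022,"wx":0,"wy":0,"wz":0,"fingers":1},
    {"dx":0,"dy":-0.054,"dz":-0.022,"wx":0,"wy":0,"wz":0,"fingers":1},
    {"dx":0,"dy":0,"dz":0,"wx":0,"wy":0,"wz":0,"fingers":1}
  ]
}}

```text
clock: 8.2
eef_pos: [450.4, -84.1, 178.9]
tool_rot: [-1.589, 1.569, -1.596]
force: [0.4, 0.4, -2.5]
width: 46.6
```

```bash
python3 - <<'E'
from wf import *
s=ctrl.read_state();print(s['eef_pos'],s['force'],s['width'],tool()[1].round(4))
cv2.imwrite('pics/w2.png',wf([('case_narrow_tall',0)])[:,:,::-1])
cv2.imwrite('pics/s2.png',wf([('case_narrow_tall',0)],'side')[:,:,::-1])
E
```

```text
[450.37247146 -84.07338581 178.85039265] [ 0.41585954  0.42577808 -2.51815781] 46.63558161853588 [[-0.      0.0068  1.    ]
 [-0.0014  1.     -0.0068]
 [-1.     -0.0014 -0.    ]]
case_narrow_tall [452.2 -89.2] 0.622
case_narrow_tall [452.3 -90.2] 0.931
```

View pics/w2.png

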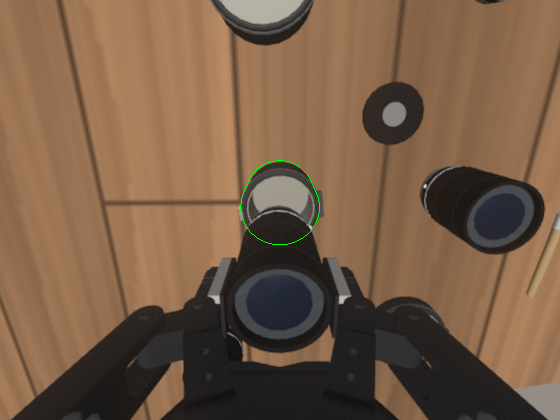

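View pics/s2.png

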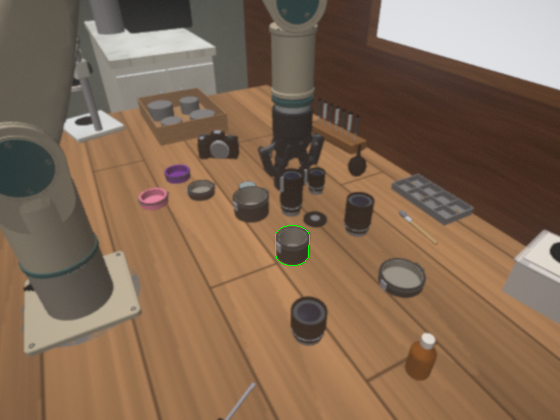

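```bash
python3 - <<'E'
from h import *
s=ctrl.read_state();print(s['eef_pos'],s['tool_rot'])
plan((451.7,-89,66),1)
E
```

```text
[452.56956333 -79.28716448 178.29325847] [0.68836596 1.56987279 0.69033158]
0 d [0.1497, -0.013, -0.0013] w [0.0, 0.0, 0.0]
```

Call:
{"method": "servo_tool", "body": {
  "rows": [
    {"dx":0.02,"dy":-0.013,"dz":-0.001,"wx":0,"wy":0,"wz":0,"fingers":1},
    {"dx":0.03,"dy":0,"dz":0,"wx":0,"wy":0,"wz":0,"fingers":1},
    {"dx":0.02,"dy":0,"dz":0,"wx":0,"wy":0,"wz":0,"fingers":1},
    {"dx":0,"dy":0,"dz":0,"wx":0,"wy":0,"wz":0,"fingers":1}
  ]
}}

```text
clock: 8.9
eef_pos: [450.9, -88.8, 124.7]
tool_rot: [2.816, 1.568, 2.818]
force: [0.1, 0.2, -2.6]
width: 46.9
```

```bash
python3 - <<'E'
from h import *
s=ctrl.read_state();print(s['eef_pos'],s['force'])
a=[]
for n in ['scene','side']:
  im=ctrl.get_image(n); a.append(cv2.resize(im[130:270,180:360] if n=='scene' else im[140:280,220:400],None,fx=2.2,fy=2.2)[:,:,::-1])
cv2.imwrite('pics/p1.png',np.hstack(a)); plan((451.7,-89,66),1)
E
```

```text
[450.94366787 -88.78645568 124.72779832] [ 0.06305173  0.17752847 -2.64035242]
0 d [0.0797, 0.0006, -0.0002] w [0.0, 0.0, 0.0]
```

View pics/p1.png

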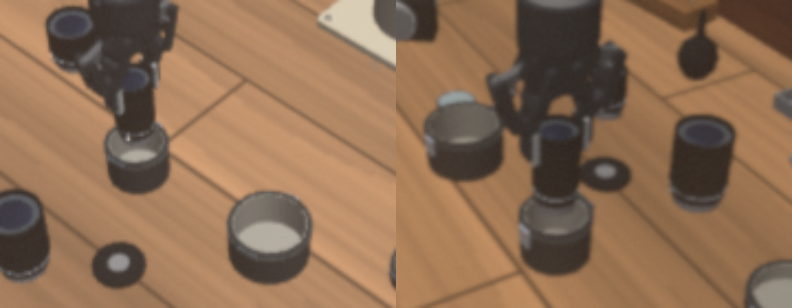

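Call:
{"method": "servo_tool", "body": {
  "rows": [
    {"dx":0.02,"dy":0,"dz":0,"wx":0,"wy":0,"wz":0,"fingers":1},
    {"dx":0.024,"dy":0,"dz":0,"wx":0,"wy":0,"wz":0,"fingers":1},
    {"dx":0.02,"dy":0,"dz":0,"wx":0,"wy":0,"wz":0,"fingers":1},
    {"dx":0.01,"dy":0,"dz":0,"wx":0,"wy":0,"wz":0,"fingers":1},
    {"dx":0.003,"dy":0,"dz":0,"wx":0,"wy":0,"wz":0,"fingers":1}
  ]
}}

```text
clock: 9.62
eef_pos: [451.6, -90.0, 68.0]
tool_rot: [-0.039, 1.57, -0.038]
force: [-0.5, 0.0, -2.1]
width: 46.8
```

Call:
{"method": "servo_tool", "body": {
  "rows": [
    {"dx":0.001,"dy":0,"dz":0,"wx":0,"wy":0,"wz":0,"fingers":1},
    {"dx":0.001,"dy":0,"dz":0,"wx":0,"wy":0,"wz":0,"fingers":1}
  ]
}}

```text
clock: 9.88
eef_pos: [451.6, -90.1, 66.7]
tool_rot: [-0.146, 1.57, -0.145]
force: [0.5, -1.0, -1.9]
width: 46.7
```

Call:
{"method": "servo_tool", "body": {
  "rows": [
    {"dx":0.002,"dy":0,"dz":0,"wx":0,"wy":0,"wz":0,"fingers":1},
    {"dx":0.001,"dy":0,"dz":0,"wx":0,"wy":0,"wz":0,"fingers":1},
    {"dx":0.001,"dy":0,"dz":0,"wx":0,"wy":0,"wz":0,"fingers":1}
  ]
}}

```text
clock: 10.25
eef_pos: [451.2, -90.1, 63.4]
tool_rot: [1.004, 1.571, 1.004]
force: [-1.6, -0.1, 8.3]
width: 46.6
```

Call:
{"method": "servo_tool", "body": {
  "rows": [
    {"dx":0,"dy":0,"dz":0,"wx":0,"wy":0,"wz":0,"fingers":0},
    {"dx":0,"dy":0,"dz":0,"wx":0,"wy":0,"wz":0,"fingers":0},
    {"dx":0,"dy":0,"dz":0,"wx":0,"wy":0,"wz":0,"fingers":0},
    {"dx":0,"dy":0,"dz":0,"wx":0,"wy":0,"wz":0,"fingers":0}
  ]
}}

```text
clock: 10.75
eef_pos: [451.3, -90.1, 63.3]
tool_rot: [-0.152, 1.571, -0.152]
force: [0.3, 0.3, 0.8]
width: 85.0
```

Call:
{"method": "servo_tool", "body": {
  "rows": [
    {"dx":-0.02,"dy":0,"dz":0,"wx":0,"wy":0,"wz":0,"fingers":0},
    {"dx":-0.04,"dy":0,"dz":0,"wx":0,"wy":0,"wz":0,"fingers":0},
    {"dx":-0.05,"dy":0,"dz":0,"wx":0,"wy":0,"wz":0,"fingers":0},
    {"dx":-0.05,"dy":0,"dz":0,"wx":0,"wy":0,"wz":0,"fingers":0},
    {"dx":-0.03,"dy":0,"dz":0,"wx":0,"wy":0,"wz":0,"fingers":0}
  ]
}}

```text
clock: 11.38
eef_pos: [451.7, -90.2, 207.6]
tool_rot: [-0.08, 1.569, -0.08]
force: [0.0, 0.5, 0.3]
width: 85.7
```

```bash
python3 - <<'E'
from wf import *
s=ctrl.read_state();print(s['eef_pos'],s['force'],s['width'])
cv2.imwrite('pics/w3.png',wf([('lens_wide_tall_mid',0)])[:,:,::-1])
im=ctrl.get_image('scene'); cv2.imwrite('pics/p3.png',cv2.resize(im[100:340,100:460],None,fx=2,fy=2)[:,:,::-1])
plan((638,-85,200),1,0)
E
```

```text
[451.6937893  -90.20011635 207.55764853] [0.01048676 0.49391613 0.33790735] 85.65917256538141
lens_wide_tall_mid [639.5 -87.4] 0.929
0 d [0.0094, 0.0066, 0.2482] w [0.006, 0.024, 0.0]
```

View pics/p3.png

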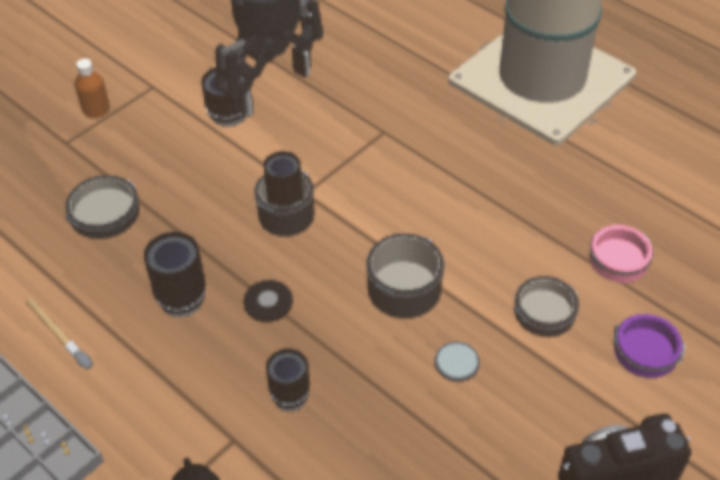

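View pics/w3.png

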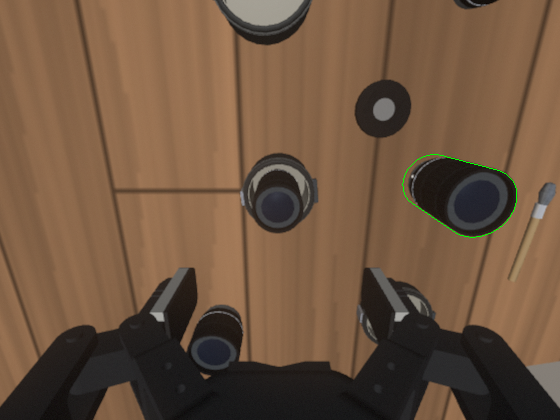

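Call:
{"method": "servo_tool", "body": {
  "rows": [
    {"dx":0,"dy":0.002,"dz":0.03,"wx":0,"wy":0,"wz":0,"fingers":0},
    {"dx":0,"dy":0.002,"dz":0.06,"wx":0,"wy":0,"wz":0,"fingers":0},
    {"dx":0,"dy":0.002,"dz":0.07,"wx":0,"wy":0,"wz":0,"fingers":0},
    {"dx":0,"dy":0,"dz":0.06,"wx":0,"wy":0,"wz":0,"fingers":0},
    {"dx":0,"dy":0,"dz":0.03,"wx":0,"wy":0,"wz":0,"fingers":0}
  ]
}}

```text
clock: 12.15
eef_pos: [640.1, -85.0, 203.4]
tool_rot: [2.927, 1.569, 2.929]
force: [0.0, -0.2, -0.5]
width: 85.7
```

Call:
{"method": "servo_tool", "body": {
  "rows": [
    {"dx":0,"dy":0,"dz":0,"wx":0,"wy":0,"wz":0,"fingers":0},
    {"dx":0,"dy":0,"dz":0,"wx":0,"wy":0,"wz":0,"fingers":0}
  ]
}}

```text
clock: 12.4
eef_pos: [637.0, -85.7, 204.4]
tool_rot: [3.044, 1.567, 3.044]
force: [-1.1, -0.9, 0.6]
width: 85.4
```

```bash
python3 - <<'E'
from wf import *
s=ctrl.read_state();print(s['eef_pos'],s['force'],s['width'])
cv2.imwrite('pics/w4.png',wf([('lens_wide_tall_mid',0)])[:,:,::-1])
plan((639,-86,58),1,0)
E
```

```text
[636.99270042 -85.68996846 204.44346164] [-1.11731941 -0.91121623  0.63169087] 85.35260948844514
lens_wide_tall_mid [639.5 -87.4] 0.93
0 d [0.1965, -0.0005, 0.0025] w [-0.003, -0.016, -0.003]
```

View pics/w4.png

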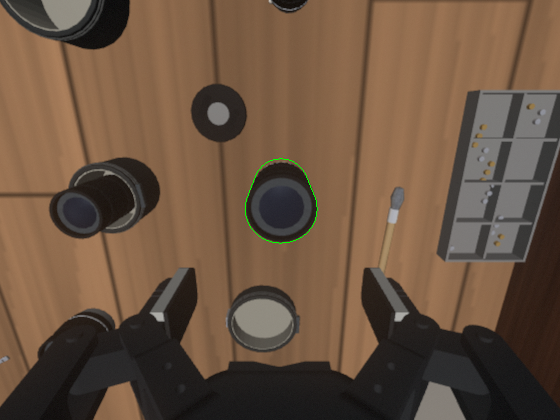

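Call:
{"method": "servo_tool", "body": {
  "rows": [
    {"dx":0.03,"dy":-0.002,"dz":0.003,"wx":0,"wy":0,"wz":0,"fingers":0},
    {"dx":0.05,"dy":0,"dz":0,"wx":0,"wy":0,"wz":0,"fingers":0},
    {"dx":0.05,"dy":0,"dz":0,"wx":0,"wy":0,"wz":0,"fingers":0},
    {"dx":0.04,"dy":0,"dz":0,"wx":0,"wy":0,"wz":0,"fingers":0},
    {"dx":0.024,"dy":0,"dz":0,"wx":0,"wy":0,"wz":0,"fingers":0}
  ]
}}

```text
clock: 13.12
eef_pos: [639.7, -86.9, 59.1]
tool_rot: [2.942, 1.569, 2.942]
force: [-0.1, 0.4, 0.2]
width: 85.3
```

Call:
{"method": "servo_tool", "body": {
  "rows": [
    {"dx":0.002,"dy":0,"dz":0,"wx":0,"wy":0,"wz":0,"fingers":0},
    {"dx":0,"dy":0,"dz":0,"wx":0,"wy":0,"wz":0,"fingers":1},
    {"dx":0,"dy":0,"dz":0,"wx":0,"wy":0,"wz":0,"fingers":1},
    {"dx":0,"dy":0,"dz":0,"wx":0,"wy":0,"wz":0,"fingers":1},
    {"dx":0,"dy":0,"dz":0,"wx":0,"wy":0,"wz":0,"fingers":1}
  ]
}}

```text
clock: 13.75
eef_pos: [641.1, -87.3, 60.4]
tool_rot: [-0.036, 1.57, -0.036]
force: [-3.2, -0.7, 6.7]
width: 64.5
```

```bash
python3 - <<'E'
from h import *
s=ctrl.read_state();print(s['eef_pos'],s['force'],s['width'])
cv2.imwrite('pics/w5.png',ctrl.get_image('wrist')[:,:,::-1])
plan((438,109,200),10,0)
E
```

```text
[641.06887269 -87.28953489  60.41608551] [-3.21001448 -0.70633556  6.72006687] 64.54525541996972
0 d [-0.0186, 0.0262, -0.0271] w [0.0, 0.001, 0.0]
1 d [-0.0186, 0.0262, -0.0271] w [0.0, 0.001, 0.0]
2 d [-0.0186, 0.0262, -0.0271] w [0.0, 0.001, 0.0]
3 d [-0.0186, 0.0262, -0.0271] w [0.0, 0.001, 0.0]
4 d [-0.0186, 0.0262, -0.0271] w [0.0, 0.001, 0.0]
5 d [-0.0186, 0.0262, -0.0271] w [0.0, 0.001, 0.0]
6 d [-0.0186, 0.0262, -0.0271] w [0.0, 0.001, 0.0]
7 d [-0.0186, 0.0262, -0.0271] w [0.0, 0.001, 0.0]
8 d [-0.0186, 0.0262, -0.0271] w [0.0, 0.001, 0.0]
9 d [-0.0186, 0.0262, -0.0271] w [0.0, 0.001, 0.0]
```

View pics/w5.png

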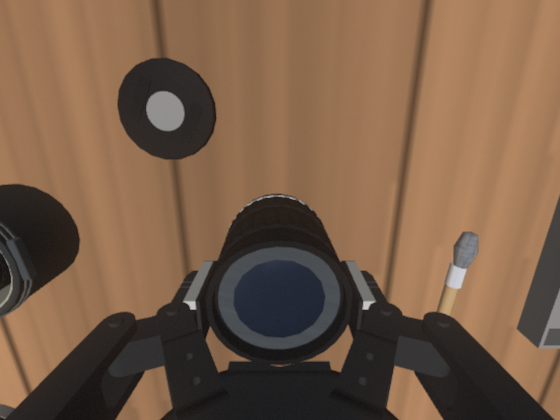

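Call:
{"method": "servo_tool", "body": {
  "rows": [
    {"dx":-0.02,"dy":0,"dz":0,"wx":0,"wy":0,"wz":0,"fingers":1},
    {"dx":-0.04,"dy":0,"dz":0,"wx":0,"wy":0,"wz":0,"fingers":1},
    {"dx":-0.05,"dy":0,"dz":0,"wx":0,"wy":0,"wz":0,"fingers":1},
    {"dx":-0.05,"dy":0,"dz":0,"wx":0,"wy":0,"wz":0,"fingers":1},
    {"dx":-0.02,"dy":0.02,"dz":-0.02,"wx":0,"wy":0,"wz":0,"fingers":1}
  ]
}}

```text
clock: 14.42
eef_pos: [628.3, -74.0, 197.3]
tool_rot: [-0.31, 1.564, -0.312]
force: [0.1, 0.4, -4.7]
width: 64.8
```

Call:
{"method": "servo_tool", "body": {
  "rows": [
    {"dx":0,"dy":0.05,"dz":-0.05,"wx":0,"wy":0,"wz":0,"fingers":1},
    {"dx":0,"dy":0.05,"dz":-0.05,"wx":0,"wy":0,"wz":0,"fingers":1},
    {"dx":0,"dy":0.05,"dz":-0.05,"wx":0,"wy":0,"wz":0,"fingers":1},
    {"dx":0,"dy":0.05,"dz":-0.05,"wx":0,"wy":0,"wz":0,"fingers":1},
    {"dx":0,"dy":0.04,"dz":-0.05,"wx":0,"wy":0,"wz":0,"fingers":1}
  ]
}}

```text
clock: 15.05
eef_pos: [437.5, 109.8, 194.6]
tool_rot: [0.713, 1.569, 0.715]
force: [0.7, 1.0, -4.1]
width: 64.5
```

Call:
{"method": "servo_tool", "body": {
  "rows": [
    {"dx":0,"dy":0,"dz":0,"wx":0,"wy":0,"wz":0,"fingers":1},
    {"dx":0,"dy":0,"dz":0,"wx":0,"wy":0,"wz":0,"fingers":1},
    {"dx":0,"dy":0,"dz":0,"wx":0,"wy":0,"wz":0,"fingers":1}
  ]
}}

```text
clock: 15.42
eef_pos: [439.7, 107.1, 194.2]
tool_rot: [-0.025, 1.569, -0.026]
force: [0.6, 0.2, -4.3]
width: 64.3
```

```bash
python3 - <<'E'
from wf import *
s=ctrl.read_state();print(s['eef_pos'],s['force'],s['width'])
cv2.imwrite('pics/w6.png',wf([('case_wide_tall',0)])[:,:,::-1])
wf([('case_wide_tall',0)],'side')
plan((438.5,109,125),1,0)
E
```

```text
[439.72428244 107.11794996 194.23038876] [ 0.58928632  0.15845763 -4.25506754] 64.29925477529386
case_wide_tall [439.5 109.9] 0.573
case_wide_tall [438.4 107.8] 0.923
0 d [0.0917, 0.0023, -0.0005] w [-0.009, 0.002, 0.002]
```

View pics/w6.png

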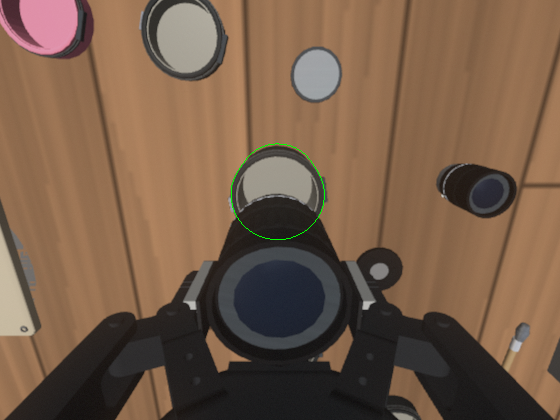

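Call:
{"method": "servo_tool", "body": {
  "rows": [
    {"dx":0.02,"dy":0.002,"dz":-0.001,"wx":0,"wy":0,"wz":0,"fingers":1},
    {"dx":0.04,"dy":0,"dz":0,"wx":0,"wy":0,"wz":0,"fingers":1},
    {"dx":0.03,"dy":0,"dz":0,"wx":0,"wy":0,"wz":0,"fingers":1},
    {"dx":0,"dy":0,"dz":0,"wx":0,"wy":0,"wz":0,"fingers":1},
    {"dx":0,"dy":0,"dz":0,"wx":0,"wy":0,"wz":0,"fingers":1}
  ]
}}

```text
clock: 16.25
eef_pos: [438.4, 109.2, 126.8]
tool_rot: [0.083, 1.57, 0.083]
force: [-0.4, -0.6, -4.2]
width: 64.2
```

```bash
python3 - <<'E'
from h import *
s=ctrl.read_state();print(s['eef_pos'],s['force'])
a=[]
for n in ['scene','side']:
  im=ctrl.get_image(n); a.append(cv2.resize(im[160:300,220:400] if n=='scene' else im[120:260,180:360],None,fx=2.2,fy=2.2)[:,:,::-1])
cv2.imwrite('pics/p6.png',np.hstack(a)); plan((438.5,109,66),1)
E
```

```text
[438.36748031 109.20683    126.82193676] [-0.44986337 -0.59031653 -4.21593605]
0 d [0.0816, -0.0007, -0.0002] w [0.0, 0.0, 0.0]
```

View pics/p6.png

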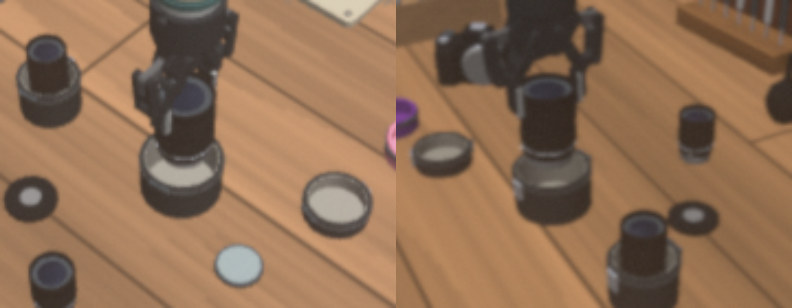

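Aligned: the lens hangs centred over the wide, tall case in both views. Lowering.

Call:
{"method": "servo_tool", "body": {
  "rows": [
    {"dx":0.02,"dy":0,"dz":0,"wx":0,"wy":0,"wz":0,"fingers":1},
    {"dx":0.024,"dy":0,"dz":0,"wx":0,"wy":0,"wz":0,"fingers":1},
    {"dx":0.02,"dy":0,"dz":0,"wx":0,"wy":0,"wz":0,"fingers":1},
    {"dx":0.012,"dy":0,"dz":0,"wx":0,"wy":0,"wz":0,"fingers":1},
    {"dx":0.004,"dy":0,"dz":0,"wx":0,"wy":0,"wz":0,"fingers":1}
  ]
}}

```text
clock: 16.98
eef_pos: [438.0, 109.5, 66.4]
tool_rot: [0.411, 1.57, 0.411]
force: [0.1, 0.4, -4.1]
width: 64.4
```

Call:
{"method": "servo_tool", "body": {
  "rows": [
    {"dx":0.002,"dy":0,"dz":0,"wx":0,"wy":0,"wz":0,"fingers":1},
    {"dx":0.001,"dy":0,"dz":0,"wx":0,"wy":0,"wz":0,"fingers":1}
  ]
}}

```text
clock: 17.23
eef_pos: [438.0, 109.5, 64.4]
tool_rot: [0.29, 1.57, 0.29]
force: [-1.2, 0.2, 1.5]
width: 64.4
```

Call:
{"method": "servo_tool", "body": {
  "rows": [
    {"dx":0.001,"dy":0,"dz":0,"wx":0,"wy":0,"wz":0,"fingers":1},
    {"dx":0,"dy":0,"dz":0,"wx":0,"wy":0,"wz":0,"fingers":0},
    {"dx":0,"dy":0,"dz":0,"wx":0,"wy":0,"wz":0,"fingers":0},
    {"dx":0,"dy":0,"dz":0,"wx":0,"wy":0,"wz":0,"fingers":0},
    {"dx":0,"dy":0,"dz":0,"wx":0,"wy":0,"wz":0,"fingers":0}
  ]
}}

```text
clock: 17.85
eef_pos: [437.7, 109.4, 63.3]
tool_rot: [0.027, 1.571, 0.027]
force: [-1.0, 0.4, 0.7]
width: 85.5
```

Call:
{"method": "servo_tool", "body": {
  "rows": [
    {"dx":-0.02,"dy":0,"dz":0,"wx":0,"wy":0,"wz":0,"fingers":0},
    {"dx":-0.04,"dy":0,"dz":0,"wx":0,"wy":0,"wz":0,"fingers":0},
    {"dx":-0.05,"dy":0,"dz":0,"wx":0,"wy":0,"wz":0,"fingers":0},
    {"dx":-0.04,"dy":0,"dz":0,"wx":0,"wy":0,"wz":0,"fingers":0},
    {"dx":-0.02,"dy":0,"dz":0,"wx":0,"wy":0,"wz":0,"fingers":0}
  ]
}}

```text
clock: 18.48
eef_pos: [438.2, 109.5, 192.3]
tool_rot: [0.362, 1.569, 0.362]
force: [0.4, 0.9, -0.7]
width: 85.6
```

```bash
python3 - <<'E'
from wf import *
s=ctrl.read_state();print(s['eef_pos'],s['force'],s['width'])
cv2.imwrite('pics/w7.png',wf([('lens_narrow_short_mid',0),('case_narrow_short',0)])[:,:,::-1])
plan((648,117,190),6,0)
E
```

```text
[438.2212213  109.54963145 192.34660477] [ 0.36653172  0.91293466 -0.74446792] 85.625134552703
lens_narrow_short_mid [646.9 113.3] 0.882
case_narrow_short [349.  260.5] 0.975
0 d [0.0003, 0.0016, 0.0467] w [0.001, 0.002, -0.001]
1 d [0.0003, 0.0016, 0.0467] w [0.001, 0.002, -0.001]
2 d [0.0003, 0.0016, 0.0467] w [0.001, 0.002, -0.001]
3 d [0.0003, 0.0016, 0.0467] w [0.001, 0.002, -0.001]
4 d [0.0003, 0.0016, 0.0467] w [0.001, 0.002, -0.001]
5 d [0.0003, 0.0016, 0.0467] w [0.001, 0.002, -0.001]
```

View pics/w7.png

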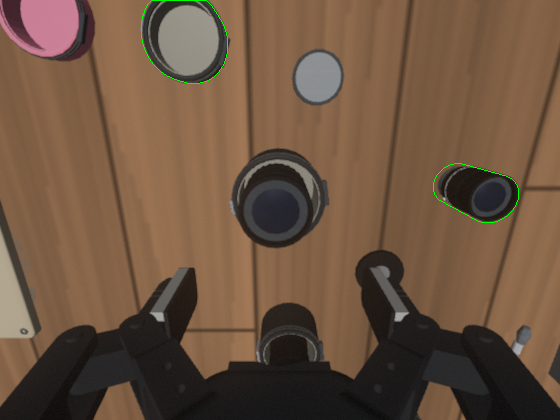

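Call:
{"method": "servo_tool", "body": {
  "rows": [
    {"dx":0,"dy":0.002,"dz":0.04,"wx":0,"wy":0,"wz":0,"fingers":0},
    {"dx":0,"dy":0.002,"dz":0.07,"wx":0,"wy":0,"wz":0,"fingers":0},
    {"dx":0,"dy":0.002,"dz":0.07,"wx":0,"wy":0,"wz":0,"fingers":0},
    {"dx":0,"dy":0.002,"dz":0.07,"wx":0,"wy":0,"wz":0,"fingers":0},
    {"dx":0,"dy":0,"dz":0.03,"wx":0,"wy":0,"wz":0,"fingers":0}
  ]
}}

```text
clock: 19.25
eef_pos: [649.6, 115.1, 188.6]
tool_rot: [-2.523, 1.57, -2.523]
force: [-0.9, 0.4, 0.2]
width: 85.2
```

Call:
{"method": "servo_tool", "body": {
  "rows": [
    {"dx":0.03,"dy":0,"dz":0,"wx":0,"wy":0,"wz":0,"fingers":0},
    {"dx":0,"dy":0,"dz":0,"wx":0,"wy":0,"wz":0,"fingers":0},
    {"dx":0,"dy":0,"dz":0,"wx":0,"wy":0,"wz":0,"fingers":0}
  ]
}}

```text
clock: 19.62
eef_pos: [647.2, 115.4, 167.9]
tool_rot: [-3.022, 1.57, -3.022]
force: [0.3, 1.3, 0.1]
width: 85.0
```

```bash
python3 - <<'E'
from wf import *
s=ctrl.read_state();print(s['eef_pos'],s['force'],s['width'])
cv2.imwrite('pics/w8.png',wf([('lens_narrow_short_mid',0)])[:,:,::-1])
plan((647,116,28),1,0)
E
```

```text
[647.2469523  115.39036359 167.88789988] [0.3072436  1.31423169 0.0984421 ] 85.0405172674892
lens_narrow_short_mid [646.9 113.5] 0.914
0 d [0.1878, 0.0006, -0.0012] w [0.003, 0.007, -0.002]
```

View pics/w8.png

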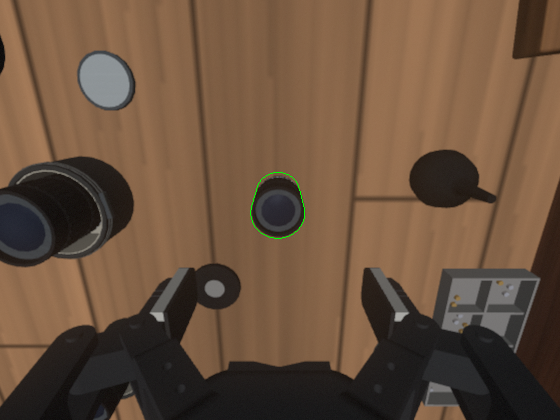

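Call:
{"method": "servo_tool", "body": {
  "rows": [
    {"dx":0.03,"dy":0,"dz":0,"wx":0,"wy":0,"wz":0,"fingers":0},
    {"dx":0.05,"dy":0,"dz":0,"wx":0,"wy":0,"wz":0,"fingers":0},
    {"dx":0.05,"dy":0,"dz":0,"wx":0,"wy":0,"wz":0,"fingers":0},
    {"dx":0.035,"dy":0,"dz":0,"wx":0,"wy":0,"wz":0,"fingers":0},
    {"dx":0.018,"dy":0,"dz":0,"wx":0,"wy":0,"wz":0,"fingers":0}
  ]
}}

```text
clock: 20.35
eef_pos: [647.2, 115.6, 30.3]
tool_rot: [3.051, 1.57, 3.052]
force: [0.3, -0.1, 0.0]
width: 85.4
```

Call:
{"method": "servo_tool", "body": {
  "rows": [
    {"dx":0.002,"dy":0,"dz":0,"wx":0,"wy":0,"wz":0,"fingers":0},
    {"dx":0,"dy":0,"dz":0,"wx":0,"wy":0,"wz":0,"fingers":1},
    {"dx":0,"dy":0,"dz":0,"wx":0,"wy":0,"wz":0,"fingers":1},
    {"dx":0,"dy":0,"dz":0,"wx":0,"wy":0,"wz":0,"fingers":1},
    {"dx":0,"dy":0,"dz":0,"wx":0,"wy":0,"wz":0,"fingers":1}
  ]
}}

```text
clock: 20.98
eef_pos: [648.5, 115.6, 31.0]
tool_rot: [0.286, 1.569, 0.287]
force: [-0.6, 0.5, 6.5]
width: 47.4
```

Call:
{"method": "servo_tool", "body": {
  "rows": [
    {"dx":0,"dy":0,"dz":0,"wx":0,"wy":0,"wz":0,"fingers":1}
  ]
}}

```text
clock: 21.1
eef_pos: [648.5, 115.7, 31.0]
tool_rot: [0.32, 1.569, 0.32]
force: [-0.7, -0.1, 7.0]
width: 46.6
```

```bash
python3 - <<'E'
from h import *
s=ctrl.read_state();print(s['eef_pos'],s['force'],s['width'])
cv2.imwrite('pics/w9.png',ctrl.get_image('wrist')[:,:,::-1])
plan((348.5,260.5,170),1,0)
E
```

```text
[648.46427778 115.67299411  31.01548869] [-0.67484019 -0.11599176  7.0070291 ] 46.64681084950771
0 d [-0.186, 0.1934, -0.3996] w [0.004, 0.018, -0.005]
```

View pics/w9.png

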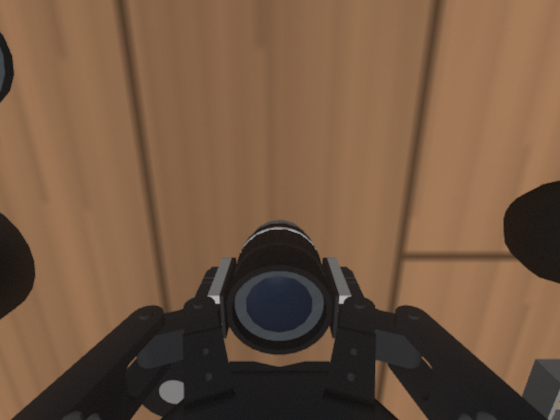

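Call:
{"method": "servo_tool", "body": {
  "rows": [
    {"dx":-0.02,"dy":0,"dz":0,"wx":0,"wy":0,"wz":0,"fingers":1},
    {"dx":-0.04,"dy":0,"dz":0,"wx":0,"wy":0,"wz":0,"fingers":1},
    {"dx":-0.05,"dy":0,"dz":0,"wx":0,"wy":0,"wz":0,"fingers":1},
    {"dx":-0.05,"dy":0,"dz":0,"wx":0,"wy":0,"wz":0,"fingers":1},
    {"dx":-0.02,"dy":0.015,"dz":-0.03,"wx":0,"wy":0,"wz":0,"fingers":1}
  ]
}}

```text
clock: 21.78
eef_pos: [627.8, 125.2, 168.1]
tool_rot: [-0.046, 1.564, -0.048]
force: [0.2, 0.5, -1.3]
width: 47.3
```

Call:
{"method": "servo_tool", "body": {
  "rows": [
    {"dx":0,"dy":0.03,"dz":-0.06,"wx":0,"wy":0,"wz":0,"fingers":1},
    {"dx":0,"dy":0.03,"dz":-0.06,"wx":0,"wy":0,"wz":0,"fingers":1},
    {"dx":0,"dy":0.03,"dz":-0.06,"wx":0,"wy":0,"wz":0,"fingers":1},
    {"dx":0,"dy":0.03,"dz":-0.06,"wx":0,"wy":0,"wz":0,"fingers":1},
    {"dx":0,"dy":0.03,"dz":-0.06,"wx":0,"wy":0,"wz":0,"fingers":1}
  ]
}}

```text
clock: 22.4
eef_pos: [398.8, 239.9, 165.3]
tool_rot: [0.996, 1.569, 0.996]
force: [0.2, 1.5, -1.5]
width: 46.4
```

Call:
{"method": "servo_tool", "body": {
  "rows": [
    {"dx":0,"dy":0.02,"dz":-0.05,"wx":0,"wy":0,"wz":0,"fingers":1},
    {"dx":0,"dy":0.008,"dz":-0.02,"wx":0,"wy":0,"wz":0,"fingers":1},
    {"dx":0,"dy":0,"dz":0,"wx":0,"wy":0,"wz":0,"fingers":1},
    {"dx":0,"dy":0,"dz":0,"wx":0,"wy":0,"wz":0,"fingers":1},
    {"dx":0,"dy":0,"dz":0,"wx":0,"wy":0,"wz":0,"fingers":1}
  ]
}}

```text
clock: 23.02
eef_pos: [349.1, 259.6, 164.7]
tool_rot: [0.074, 1.57, 0.072]
force: [-0.1, -0.2, -2.1]
width: 46.8
```

```bash
python3 - <<'E'
from wf import *
s=ctrl.read_state();print(s['eef_pos'],s['force'],s['width'],s['qpos'])
cv2.imwrite('pics/w10.png',wf([('case_narrow_short',0)])[:,:,::-1])
wf([('case_narrow_short',0)],'scene')
plan((348.5,260.5,80),1,0)
E
```

```text
[349.14447695 259.55949871 164.66794423] [-0.07301147 -0.15219044 -2.11846284] 46.8045963773948 [-0.99322291  0.46805093  0.40332811  2.17100367 -0.33842127  0.56024227
 -0.34175256]
case_narrow_short [349.7 259.1] 0.864
case_narrow_short [347.2 262.7] 0.925
0 d [0.1126, 0.001, 0.0005] w [-0.007, 0.001, 0.002]
```

View pics/w10.png

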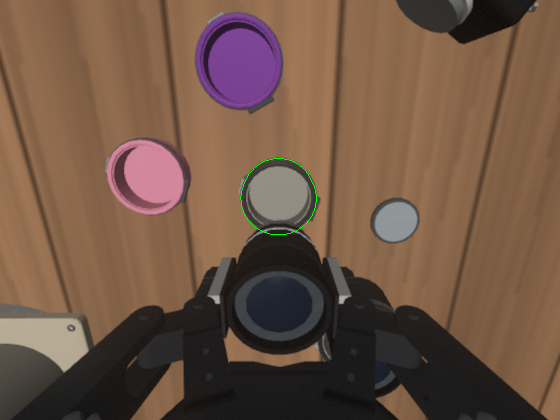

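Call:
{"method": "servo_tool", "body": {
  "rows": [
    {"dx":0.03,"dy":0.001,"dz":0,"wx":0,"wy":0,"wz":0,"fingers":1},
    {"dx":0.04,"dy":0,"dz":0,"wx":0,"wy":0,"wz":0,"fingers":1},
    {"dx":0.03,"dy":0,"dz":0,"wx":0,"wy":0,"wz":0,"fingers":1},
    {"dx":0.01,"dy":0,"dz":0,"wx":0,"wy":0,"wz":0,"fingers":1},
    {"dx":0,"dy":0,"dz":0,"wx":0,"wy":0,"wz":0,"fingers":1}
  ]
}}

```text
clock: 23.85
eef_pos: [347.8, 260.7, 82.0]
tool_rot: [-2.37, 1.57, -2.37]
force: [-0.1, 0.1, -1.2]
width: 46.4
```

```bash
python3 - <<'E'
from h import *
s=ctrl.read_state();print(s['eef_pos'],s['force'],s['qpos'])
a=[]
for n in ['scene','side']:
  im=ctrl.get_image(n); a.append(cv2.resize(im[170:310,290:470] if n=='scene' else im[100:240,120:300],None,fx=2.2,fy=2.2)[:,:,::-1])
cv2.imwrite('pics/p10.png',np.hstack(a)); plan((348.5,260.5,37),1)
E
```

```text
[347.77293293 260.66715925  81.97616431] [-0.12031678  0.05750677 -1.22690608] [-0.88160445  0.62212964  0.25218295  2.23319955 -0.45898892  0.33430261
 -0.23852545]
0 d [0.0609, -0.0009, 0.0004] w [0.0, 0.0, 0.0]
```

View pics/p10.png

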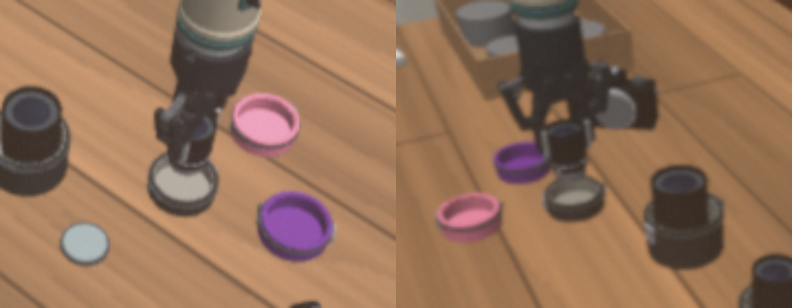

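Call:
{"method": "servo_tool", "body": {
  "rows": [
    {"dx":0.02,"dy":0,"dz":0,"wx":0,"wy":0,"wz":0,"fingers":1},
    {"dx":0.02,"dy":0,"dz":0,"wx":0,"wy":0,"wz":0,"fingers":1},
    {"dx":0.015,"dy":0,"dz":0,"wx":0,"wy":0,"wz":0,"fingers":1},
    {"dx":0.004,"dy":0,"dz":0,"wx":0,"wy":0,"wz":0,"fingers":1},
    {"dx":0,"dy":0,"dz":0,"wx":0,"wy":0,"wz":0,"fingers":1}
  ]
}}

```text
clock: 24.58
eef_pos: [348.0, 261.3, 38.3]
tool_rot: [0.506, 1.57, 0.506]
force: [-0.2, -0.5, -2.8]
width: 46.4
```

Call:
{"method": "servo_tool", "body": {
  "rows": [
    {"dx":0.002,"dy":0,"dz":0,"wx":0,"wy":0,"wz":0,"fingers":1},
    {"dx":0.001,"dy":0,"dz":0,"wx":0,"wy":0,"wz":0,"fingers":1},
    {"dx":0.001,"dy":0,"dz":0,"wx":0,"wy":0,"wz":0,"fingers":1},
    {"dx":0,"dy":0,"dz":0,"wx":0,"wy":0,"wz":0,"fingers":1}
  ]
}}

```text
clock: 25.08
eef_pos: [347.7, 261.0, 34.9]
tool_rot: [1.006, 1.57, 1.006]
force: [0.0, 0.2, 1.1]
width: 46.6
```

Contact at the expected 35 mm height. Releasing and lifting.

Call:
{"method": "servo_tool", "body": {
  "rows": [
    {"dx":0.001,"dy":0,"dz":0,"wx":0,"wy":0,"wz":0,"fingers":1},
    {"dx":0,"dy":0,"dz":0,"wx":0,"wy":0,"wz":0,"fingers":0},
    {"dx":0,"dy":0,"dz":0,"wx":0,"wy":0,"wz":0,"fingers":0},
    {"dx":0,"dy":0,"dz":0,"wx":0,"wy":0,"wz":0,"fingers":0},
    {"dx":0,"dy":0,"dz":0,"wx":0,"wy":0,"wz":0,"fingers":0}
  ]
}}

```text
clock: 25.7
eef_pos: [347.6, 260.8, 34.0]
tool_rot: [-2.589, 1.571, -2.589]
force: [-0.3, 0.5, -0.6]
width: 85.4
```

Call:
{"method": "servo_tool", "body": {
  "rows": [
    {"dx":-0.02,"dy":0,"dz":0,"wx":0,"wy":0,"wz":0,"fingers":0},
    {"dx":-0.04,"dy":0,"dz":0,"wx":0,"wy":0,"wz":0,"fingers":0},
    {"dx":-0.05,"dy":0,"dz":0,"wx":0,"wy":0,"wz":0,"fingers":0},
    {"dx":-0.06,"dy":0,"dz":0,"wx":0,"wy":0,"wz":0,"fingers":0},
    {"dx":-0.05,"dy":0,"dz":0,"wx":0,"wy":0,"wz":0,"fingers":0}
  ]
}}

```text
clock: 26.32
eef_pos: [347.5, 260.8, 200.5]
tool_rot: [0.316, 1.571, 0.316]
force: [-0.4, -0.0, -0.5]
width: 85.6
```

```bash
python3 - <<'E'
from wf import *
s=ctrl.read_state();print(s['eef_pos'],s['force'],s['width'],s['qpos'])
cv2.imwrite('pics/w11.png',ctrl.get_image('wrist')[:,:,::-1])
wf([('lens_wide_short_mid',0)],'scene')
wf([('lens_wide_short_mid',0)],'side')
im=ctrl.get_image('side').copy(); i=ctrl.camera_info('side')
c=cv2.findContours((mask(i,33,66,371,-293)>.5).astype(np.uint8),0,1)[0]; cv2.drawContours(im,c,-1,(0,255,0),1)
cv2.imwrite('pics/s11.png',im[:,:,::-1])
E
```

```text
[347.51941412 260.76716814 200.51373638] [-3.68984063e-01 -3.72011884e-04 -4.97404418e-01] 85.58565103850576 [-1.19273064  0.44953276  0.67828797  2.13707726 -0.44045764  0.69369779
 -0.21705107]
lens_wide_short_mid none
lens_wide_short_mid [ 372.6 -289.4] 0.87
```

View pics/w11.png

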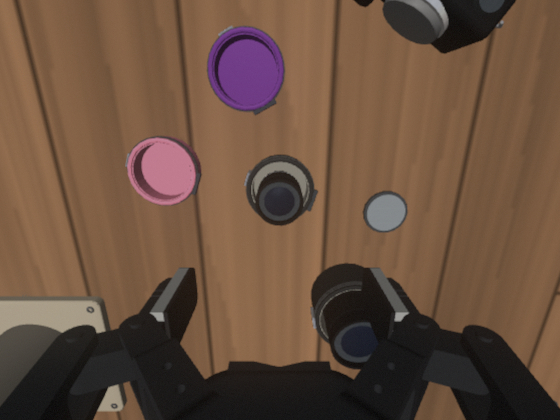

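View pics/s11.png

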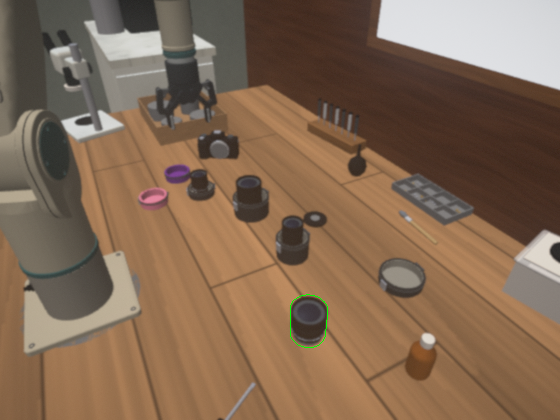

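Call:
{"method": "servo_tool", "body": {
  "rows": [
    {"dx":0,"dy":-0.05,"dz":0.03,"wx":0,"wy":0,"wz":0,"fingers":0},
    {"dx":0,"dy":-0.065,"dz":0.04,"wx":0,"wy":0,"wz":0,"fingers":0},
    {"dx":0,"dy":-0.065,"dz":0.04,"wx":0,"wy":0,"wz":0,"fingers":0},
    {"dx":0,"dy":-0.065,"dz":0.04,"wx":0,"wy":0,"wz":0,"fingers":0},
    {"dx":0,"dy":-0.07,"dz":0.03,"wx":0,"wy":0,"wz":0,"fingers":0}
  ]
}}

```text
clock: 27.25
eef_pos: [483.1, 23.1, 197.6]
tool_rot: [-2.994, 1.569, -2.994]
force: [0.5, -0.6, -0.2]
width: 85.5
```

Call:
{"method": "servo_tool", "body": {
  "rows": [
    {"dx":0,"dy":-0.07,"dz":0,"wx":0,"wy":0,"wz":0,"fingers":0},
    {"dx":0,"dy":-0.07,"dz":-0.02,"wx":0,"wy":0,"wz":0,"fingers":0},
    {"dx":0,"dy":-0.07,"dz":-0.03,"wx":0,"wy":0,"wz":0,"fingers":0},
    {"dx":0,"dy":-0.07,"dz":-0.04,"wx":0,"wy":0,"wz":0,"fingers":0},
    {"dx":0,"dy":-0.07,"dz":-0.03,"wx":0,"wy":0,"wz":0,"fingers":0}
  ]
}}

```text
clock: 27.88
eef_pos: [390.6, -238.9, 197.7]
tool_rot: [2.66, 1.568, 2.66]
force: [1.4, 0.1, -0.5]
width: 85.5
```

Call:
{"method": "servo_tool", "body": {
  "rows": [
    {"dx":0,"dy":-0.05,"dz":-0.02,"wx":0,"wy":0,"wz":0,"fingers":0},
    {"dx":0,"dy":0,"dz":0,"wx":0,"wy":0,"wz":0,"fingers":0},
    {"dx":0,"dy":0,"dz":0,"wx":0,"wy":0,"wz":0,"fingers":0}
  ]
}}

```text
clock: 28.25
eef_pos: [377.3, -274.5, 197.9]
tool_rot: [2.379, 1.568, 2.379]
force: [0.1, 0.2, 0.2]
width: 85.5
```

```bash
python3 - <<'E'
from wf import *
s=ctrl.read_state();print(s['eef_pos'],s['force'],s['width'],s['qpos'])
cv2.imwrite('pics/w12.png',wf([('lens_wide_short_mid',0),('case_wide_short',0)])[:,:,::-1])
plan((371,-291,26),1,0)
E
```

```text
[ 377.30907471 -274.45865544  197.94042272] [0.11350482 0.23961235 0.22951286] 85.53306714131685 [ 0.15551405  0.48051335  0.59084551  2.05826204 -0.40216346  0.71862008
  1.00277542]
lens_wide_short_mid [ 369.7 -294.9] 0.93
case_wide_short [ 614.7 -275.9] 0.945
0 d [0.23, -0.023, -0.0094] w [0.026, -0.009, -0.012]
```

View pics/w12.png

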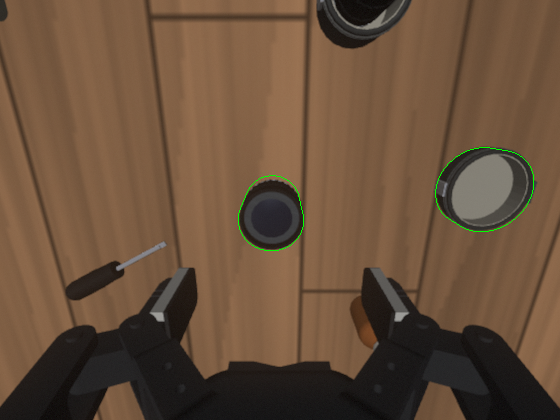

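Call:
{"method": "servo_tool", "body": {
  "rows": [
    {"dx":0.04,"dy":-0.026,"dz":-0.01,"wx":0,"wy":0,"wz":0,"fingers":0},
    {"dx":0.03,"dy":0,"dz":0,"wx":0,"wy":0,"wz":0,"fingers":0},
    {"dx":0.01,"dy":0,"dz":0,"wx":0,"wy":0,"wz":0,"fingers":0},
    {"dx":0,"dy":0,"dz":0,"wx":0,"wy":0,"wz":0,"fingers":0},
    {"dx":0,"dy":0,"dz":0,"wx":0,"wy":0,"wz":0,"fingers":0}
  ]
}}

```text
clock: 29.02
eef_pos: [370.9, -294.8, 139.7]
tool_rot: [-0.545, 1.57, -0.543]
force: [-0.6, -0.4, 0.6]
width: 84.9
```

```bash
python3 - <<'E'
from wf import *
s=ctrl.read_state();print(s['eef_pos'],s['force'],s['width'],s['qpos'])
cv2.imwrite('pics/w13.png',wf([('lens_wide_short_mid',0)])[:,:,::-1])
plan((370,-294,25),1,0)
E
```

```text
[ 370.9254905  -294.84083325  139.7187665 ] [-0.64782962 -0.35480182  0.58336383] 84.85261052055456 [ 0.2725066   0.57700821  0.49923726  2.09852656 -0.4970034   0.58015115
  1.12801458]
lens_wide_short_mid [ 370.  -294.5] 0.928
0 d [0.153, 0.0014, -0.0014] w [0.009, 0.012, 0.007]
```

View pics/w13.png

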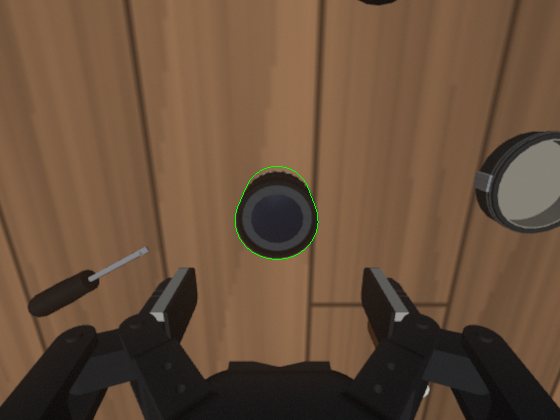

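Call:
{"method": "servo_tool", "body": {
  "rows": [
    {"dx":0.03,"dy":0,"dz":-0.001,"wx":0,"wy":0,"wz":0,"fingers":0},
    {"dx":0.05,"dy":0,"dz":0,"wx":0,"wy":0,"wz":0,"fingers":0},
    {"dx":0.04,"dy":0,"dz":0,"wx":0,"wy":0,"wz":0,"fingers":0},
    {"dx":0.025,"dy":0,"dz":0,"wx":0,"wy":0,"wz":0,"fingers":0},
    {"dx":0.008,"dy":0,"dz":0,"wx":0,"wy":0,"wz":0,"fingers":0}
  ]
}}

```text
clock: 29.75
eef_pos: [369.4, -294.8, 23.8]
tool_rot: [2.253, 1.57, 2.253]
force: [-0.1, -0.6, -0.0]
width: 85.3
```

Call:
{"method": "servo_tool", "body": {
  "rows": [
    {"dx":0,"dy":0,"dz":0,"wx":0,"wy":0,"wz":0,"fingers":0},
    {"dx":0,"dy":0,"dz":0,"wx":0,"wy":0,"wz":0,"fingers":1},
    {"dx":0,"dy":0,"dz":0,"wx":0,"wy":0,"wz":0,"fingers":1},
    {"dx":0,"dy":0,"dz":0,"wx":0,"wy":0,"wz":0,"fingers":1},
    {"dx":0,"dy":0,"dz":0,"wx":0,"wy":0,"wz":0,"fingers":1}
  ]
}}

```text
clock: 30.38
eef_pos: [369.9, -295.2, 25.5]
tool_rot: [-0.642, 1.569, -0.642]
force: [-1.2, 0.9, 5.3]
width: 64.6
```

```bash
python3 - <<'E'
from h import *
s=ctrl.read_state();print(s['eef_pos'],s['force'],s['width'])
cv2.imwrite('pics/w14.png',ctrl.get_image('wrist')[:,:,::-1])
plan((614.5,-273.5,170),1,0)
E
```

```text
[ 369.93025595 -295.2236212    25.47091163] [-1.19529725  0.89443482  5.32758742] 64.5726222270153
0 d [-0.1923, 0.0286, 0.3264] w [0.004, 0.013, 0.01]
```

View pics/w14.png

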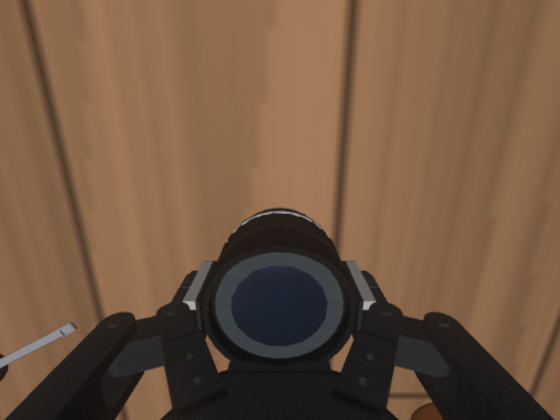

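Call:
{"method": "servo_tool", "body": {
  "rows": [
    {"dx":-0.02,"dy":0,"dz":0,"wx":0,"wy":0,"wz":0,"fingers":1},
    {"dx":-0.04,"dy":0,"dz":0,"wx":0,"wy":0,"wz":0,"fingers":1},
    {"dx":-0.04,"dy":0,"dz":0,"wx":0,"wy":0,"wz":0,"fingers":1},
    {"dx":-0.03,"dy":0,"dz":0.01,"wx":0,"wy":0,"wz":0,"fingers":1},
    {"dx":-0.01,"dy":0.004,"dz":0.04,"wx":0,"wy":0,"wz":0,"fingers":1}
  ]
}}

```text
clock: 31.05
eef_pos: [406.3, -292.4, 131.3]
tool_rot: [-0.821, 1.569, -0.824]
force: [0.4, -0.8, -3.0]
width: 64.6
```

Call:
{"method": "servo_tool", "body": {
  "rows": [
    {"dx":0,"dy":0.006,"dz":0.06,"wx":0,"wy":0,"wz":0,"fingers":1},
    {"dx":0,"dy":0.006,"dz":0.06,"wx":0,"wy":0,"wz":0,"fingers":1},
    {"dx":0,"dy":0.006,"dz":0.06,"wx":0,"wy":0,"wz":0,"fingers":1},
    {"dx":0,"dy":0.006,"dz":0.06,"wx":0,"wy":0,"wz":0,"fingers":1},
    {"dx":0,"dy":0,"dz":0.036,"wx":0,"wy":0,"wz":0,"fingers":1}
  ]
}}

```text
clock: 31.68
eef_pos: [616.5, -271.6, 129.2]
tool_rot: [0.934, 1.57, 0.937]
force: [-1.1, -0.3, -2.6]
width: 65.0
```

Call:
{"method": "servo_tool", "body": {
  "rows": [
    {"dx":0,"dy":0,"dz":0,"wx":0,"wy":0,"wz":0,"fingers":1},
    {"dx":0,"dy":0,"dz":0,"wx":0,"wy":0,"wz":0,"fingers":1},
    {"dx":0,"dy":0,"dz":0,"wx":0,"wy":0,"wz":0,"fingers":1}
  ]
}}

```text
clock: 32.05
eef_pos: [612.7, -274.1, 129.5]
tool_rot: [2.886, 1.57, 2.885]
force: [-0.7, 0.8, -2.3]
width: 64.9
```

```bash
python3 - <<'E'
from wf import *
s=ctrl.read_state();print(s['eef_pos'],s['force'],s['width'],s['qpos'])
cv2.imwrite('pics/w15.png',wf([('case_wide_short',0)])[:,:,::-1])
wf([('case_wide_short',0)],'scene')
wf([('case_wide_short',0)],'side')
plan((614.5,-273.5,70),1,0)
E
```

```text
[ 612.66096487 -274.1295969   129.46475375] [-0.73058035  0.7550061  -2.34496179] 64.93187571963301 [ 0.07608686  0.83866744  0.55491158  1.55276599 -0.52223365  0.90296206
  0.81054695]
case_wide_short [ 614.9 -273.2] 0.596
case_wide_short [ 611.5 -270.2] 0.951
case_wide_short [ 613.3 -274.9] 0.938
0 d [0.0792, 0.0005, 0.0009] w [-0.0, 0.0, -0.001]
```

View pics/w15.png

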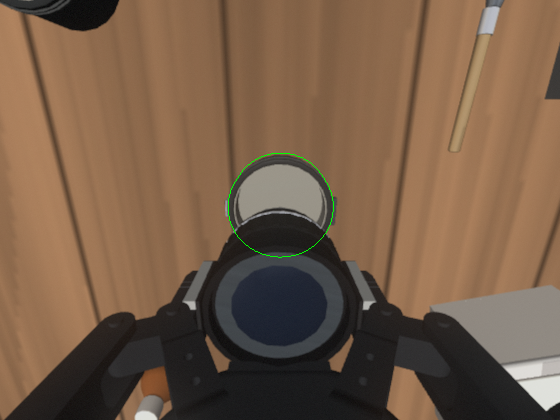

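Call:
{"method": "servo_tool", "body": {
  "rows": [
    {"dx":0.03,"dy":0.001,"dz":0.001,"wx":0,"wy":0,"wz":0,"fingers":1},
    {"dx":0.04,"dy":0,"dz":0,"wx":0,"wy":0,"wz":0,"fingers":1},
    {"dx":0.015,"dy":0,"dz":0,"wx":0,"wy":0,"wz":0,"fingers":1},
    {"dx":0,"dy":0,"dz":0,"wx":0,"wy":0,"wz":0,"fingers":1},
    {"dx":0,"dy":0,"dz":0,"wx":0,"wy":0,"wz":0,"fingers":1}
  ]
}}

```text
clock: 32.98
eef_pos: [615.5, -273.7, 66.8]
tool_rot: [-0.587, 1.569, -0.587]
force: [0.9, -0.4, -3.0]
width: 65.1
```

```bash
python3 - <<'E'
from h import *
s=ctrl.read_state();print(s['eef_pos'],s['force'])
a=[]
for n in ['scene','side']:
  im=ctrl.get_image(n); a.append(cv2.resize(im[130:270,70:250] if n=='scene' else im[180:320,310:490],None,fx=2.2,fy=2.2)[:,:,::-1])
cv2.imwrite('pics/p15.png',np.hstack(a)); plan((614,-273.3,31),1)
E
```

```text
[ 615.4771609  -273.74470629   66.75301592] [ 0.94823587 -0.41362097 -2.97926013]
0 d [0.0478, 0.0004, -0.0021] w [0.0, 0.0, 0.0]
```

View pics/p15.png

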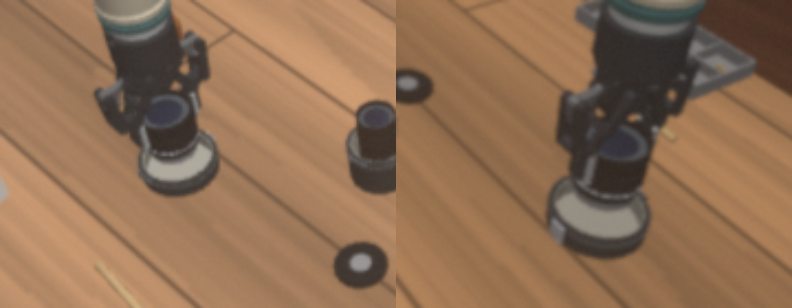

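Call:
{"method": "servo_tool", "body": {
  "rows": [
    {"dx":0.018,"dy":0,"dz":-0.002,"wx":0,"wy":0,"wz":0,"fingers":1},
    {"dx":0.018,"dy":0,"dz":0,"wx":0,"wy":0,"wz":0,"fingers":1},
    {"dx":0.009,"dy":0,"dz":0,"wx":0,"wy":0,"wz":0,"fingers":1},
    {"dx":0.001,"dy":0,"dz":0,"wx":0,"wy":0,"wz":0,"fingers":1},
    {"dx":0,"dy":0,"dz":0,"wx":0,"wy":0,"wz":0,"fingers":1}
  ]
}}

```text
clock: 33.7
eef_pos: [613.3, -273.2, 31.0]
tool_rot: [-1.804, 1.571, -1.804]
force: [0.2, 0.6, -2.8]
width: 64.9
```

Call:
{"method": "servo_tool", "body": {
  "rows": [
    {"dx":0.001,"dy":0,"dz":0,"wx":0,"wy":0,"wz":0,"fingers":1},
    {"dx":0.001,"dy":0,"dz":0,"wx":0,"wy":0,"wz":0,"fingers":1},
    {"dx":0,"dy":0,"dz":0,"wx":0,"wy":0,"wz":0,"fingers":1}
  ]
}}

```text
clock: 34.08
eef_pos: [613.3, -273.0, 29.6]
tool_rot: [-0.335, 1.571, -0.335]
force: [0.2, -0.2, -3.0]
width: 64.9
```

Call:
{"method": "servo_tool", "body": {
  "rows": [
    {"dx":0.001,"dy":0,"dz":0,"wx":0,"wy":0,"wz":0,"fingers":1},
    {"dx":0.001,"dy":0,"dz":0,"wx":0,"wy":0,"wz":0,"fingers":1},
    {"dx":0,"dy":0,"dz":0,"wx":0,"wy":0,"wz":0,"fingers":1}
  ]
}}

```text
clock: 34.45
eef_pos: [613.4, -273.0, 29.6]
tool_rot: [0.8, 1.57, 0.8]
force: [-2.2, 2.1, 7.5]
width: 64.8
```

Call:
{"method": "servo_tool", "body": {
  "rows": [
    {"dx":0,"dy":0,"dz":0,"wx":0,"wy":0,"wz":0,"fingers":0},
    {"dx":0,"dy":0,"dz":0,"wx":0,"wy":0,"wz":0,"fingers":0},
    {"dx":0,"dy":0,"dz":0,"wx":0,"wy":0,"wz":0,"fingers":0},
    {"dx":0,"dy":0,"dz":0,"wx":0,"wy":0,"wz":0,"fingers":0}
  ]
}}

```text
clock: 34.95
eef_pos: [613.3, -273.1, 27.9]
tool_rot: [-2.608, 1.571, -2.608]
force: [-0.3, -0.0, -0.5]
width: 85.5
```

Call:
{"method": "servo_tool", "body": {
  "rows": [
    {"dx":-0.02,"dy":0,"dz":0,"wx":0,"wy":0,"wz":0,"fingers":0},
    {"dx":-0.04,"dy":0,"dz":0,"wx":0,"wy":0,"wz":0,"fingers":0},
    {"dx":-0.05,"dy":0,"dz":0,"wx":0,"wy":0,"wz":0,"fingers":0},
    {"dx":-0.06,"dy":0,"dz":0,"wx":0,"wy":0,"wz":0,"fingers":0},
    {"dx":-0.05,"dy":0,"dz":0,"wx":0,"wy":0,"wz":0,"fingers":0}
  ]
}}

```text
clock: 35.58
eef_pos: [613.6, -273.5, 196.1]
tool_rot: [-0.528, 1.569, -0.528]
force: [0.8, 0.1, -0.7]
width: 85.6
```

Call:
{"method": "servo_tool", "body": {
  "rows": [
    {"dx":0,"dy":0,"dz":0,"wx":0,"wy":0,"wz":0,"fingers":0},
    {"dx":0,"dy":0,"dz":0,"wx":0,"wy":0,"wz":0,"fingers":0}
  ]
}}

```text
clock: 35.83
eef_pos: [613.0, -272.6, 193.1]
tool_rot: [1.812, 1.57, 1.813]
force: [-0.3, 0.6, 0.2]
width: 85.2
```

```bash
python3 - <<'E'
from wf import *
s=ctrl.read_state();print(s['clock'],s['eef_pos'],s['force'],s['width'])
for n,(r,c) in {'scene':(80,80),'side':(110,120),'wrist':(0,0)}.items():
  im=ctrl.get_image(n); 
  if n!='wrist': im=cv2.resize(im[r:r+285,c:c+380],None,fx=2,fy=2)
  cv2.imwrite(f'pics/f_{n}.png',im[:,:,::-1])
E
```

```text
35.825 [ 613.00288271 -272.62998072  193.10959718] [-0.25111257  0.63435038  0.24329777] 85.22205358810346
```

View pics/f_scene.png

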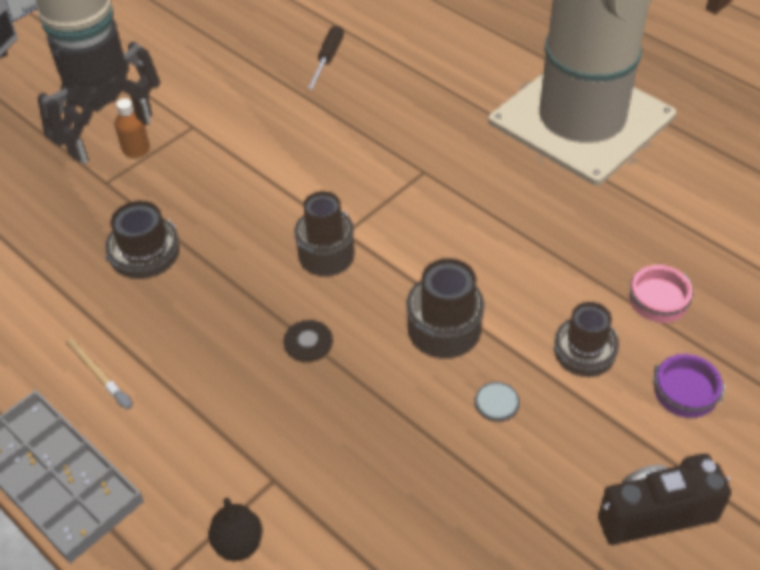

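View pics/f_side.png

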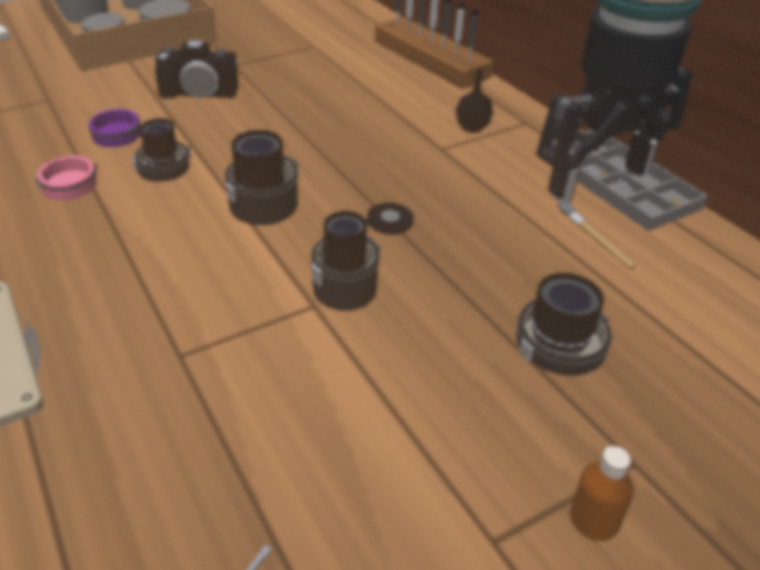

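View pics/f_wrist.png

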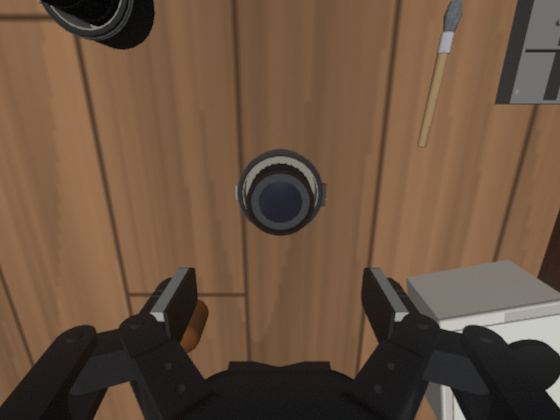

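All four lenses stand upright inside their matching cases, and nothing else has moved. In the enlarged scene view they are wide short at (140,240), narrow tall at (325,230), wide tall at (446,300) and narrow short at (588,335).

```bash
python3 -c "
from cell import ctrl
print(ctrl.finish_job())"
```

```text
the job is handed in; nothing more can be done
None
```

All four lenses are in their matching cases, glass up, and the job is handed in. The clock read about 36 s against the 99 s limit. I gripped each lens on its upper part, lowered it until it touched the case floor at the expected height, and only then opened the gripper.

- **Final check:** the scene and side pictures show all four lenses upright in the right cases. The last wrist picture shows the same for the wide short lens. The cases, camera, cleaner bottle and the pink and purple look-alikes appear unmoved.
- **Forces and arm:** every force I read was below about 10 N, and the gripper was clear of everything when I handed in.
- **Disagreements:** position estimates from the different cameras differed by up to about 8 mm. I settled them with close wrist views and averaging. In two measurements the network did not find the wide short lens (once from the side camera, once from the scene camera). In other views it sometimes took look-alikes for the real thing, so I went by size, colour and the pictures.

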